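Three turns of the jar rotator

ROBOT

A 7-joint arm with a two-finger parallel gripper is mounted at the origin on the work surface. World frame = base frame: x ahead of the robot, y to its left, z up, the work surface at z = 0. Lengths are in m, angles in rad, forces in N, time in s.
With the tool pointing down it reaches from about 0.375 to 0.925 m from the base axis. Payload 3.1 kg.
Tool frame: the origin (TCP) lies midway between the tips of the shut fingers; the grasp point (between the pads) lies 19 mm behind it; z points along the fingers, y is the line along which they close (so a half turn about z gives the same grasp; the last joint's range is limited). The gripper opens to 85 mm and grips with 20 to 120 N. Pads are 22 mm wide; open, the fingers measure 114 mm over their backs; the gripper's body (76 mm by 85 mm) begins 54 mm behind the grasp point. The pads swing forward as they close: fully open they stand 13 mm farther back than shut.
Start: joints at [-1.396, 0.383, 0.044, 1.598, -0.018, 1.161, -0.05], TCP at [0.175, 0.626, 0.231] pointing down, gripper open.
Joint ranges: [-2.61, 2.61], [-0.41, 2.15], [-1.48, 1.57], [0, 2.5], [-1.57, 4.71], [0.05, 1.97], [-2.85, 2.85]. Speed limits (rad/s): [2.79, 2.79, 3.14, 3.14, 3.14, 3.14, 3.14].

INTERFACE

Orientations are given as a rotation vector (axis times angle).
In Python, from station import ctrl gives the robot as it stands.
- The arm moves only by the shell command python3 nudge.py 'ROWS' [OPENING]. ROWS is a JSON list of rows, 1 to 5 of them, each of 6 numbers: dx, dy, dz in shares of 1 m (1.0 is 1 m), then a rotation vector rx, ry, rz in shares of pi rad (1.0 is pi rad); each row is the pose to reach, as a shift and turn from the pose commanded when the command began, along the tool's axes at that moment; what a row does not reach only later rows make up. A row lasts 1/10 s, in which the tool goes at most 0.05 m and 0.15 rad, less where a joint would pass 70% of its speed; a pose out of reach is approached as far as the arm can. OPENING is the opening from 0.0 (shut) to 1.0 (fully open), set as the command begins (- or left out keeps the last). The fingers move at their own pace and stop on an object; the grip force is fixed at half the most. Time passes only in rows, so rows that do not move let the fingers close. It prints the time, the measured TCP pose, the force, the opening and the grip force at its end. A shift or turn number past 1, either way, is cut back to 1. Input that does not fit is refused with a message, and nothing moves.
- ctrl.observe(): the state, without advancing time (a new reading comes with each control period).
- ctrl.get_image(name): name is "scene" or "top" or "wrist"; returns a dict with "img" (384x512x3 uint8, blue, green, red), "vfov" (degrees; the focal length in pixels is half the picture's height over the tangent of half this angle, whatever the lens; pixels are square), "cx", "cy" (the principal point, pixels), "world_to_cam" (4x4, takes a point from world to camera coordinates). Camera axes: x right, y down, z forward; pixel columns grow to the right and rows downward; lengths in m; the calibration is good to about 2 mm. A picture is of the moment at which its call begins. There is no depth.
- ctrl.finish_job(): hands the job in; it is judged then, once.
The state is a dict: "time_s": time; "joints": joint angles; "joint_vel": joint speeds; "effort": joint torques, N m; "ee_pos": TCP position; "tool_rot": TCP orientation; "contact_force": force on the tool from outside, world axes, zero at the start; "ft_torque": the same for the moment, N m; "finger_gap": opening from 0.0 (shut) to 1.0 (fully open); "gripper_force": force on a finger pad.
Only numpy, scipy, OpenCV 4.12 (cv2) and the standard library are available. Lean on these libraries where they do the work, as an engineer would, in place of code of your own. Each camera call takes 0.05 s, during which the arm holds its last target. There are 200 camera calls.

TASK

First turn the empty rotator's crank on clockwise to its start mark, then stand all the sample jars from the orange mat gently upright on the deck, well inside its edge, and let them go. Give the crank exactly three full turns clockwise, not more, ending at the mark again and pausing there a moment with all jars still standing on the deck; then set every jar gently upright on the steel plate, leaving the crank where it is and the chuck key, collar and tub undisturbed.

Things in the scene. Friction and masses are not known exactly. Their poses are not given: they have to be found in the camera images.
- rotator: the fixed hand-cranked jar rotator: a round grey foot under the turning deck, a 100 mm wide base running from it to a grey square crank column 80 x 80 mm whose axis lies 228 mm from the deck's axis along the rotator's +y, top 105 mm above the bench. Origin on the bench under the deck's axis; z up; its yaw differs from start to start
- deck: the rotator's turning deck, a flat aluminium disc 240 mm in diameter and 12 mm thick without a rim, on the rotator's axis; origin at the centre of its underside. It is belted to the crank and turns with it 1:1 the same way
- deck_top (a point): centre of the deck's flat top, 50 mm above the bench; jars stand on this face. A jar well inside the rim (centre within 55 mm) is safe from being jogged off
- crank (a joint): crank angle in rad, growing clockwise seen from above; 0 when the arm points along the rotator's +x, at the start mark; one turn is 6.283, counted on without wrapping. It starts 0.4 to 1.3 rad short of the mark (negative), stays where left, and takes about 2 to 4 N at the knob to turn
- start_mark (a point): the start mark: tip of a small upright steel tooth on a fin from the column's +x face, 102 mm from the crank axis, just outside the knob's path, 123 mm above the bench; the crank is at the mark when its arm points at it
- crank_axis (a point): point on the crank's upright axis at the height of the crank arm's top face, 125 mm above the bench; fixed to the rotator
- crank_knob (a point): middle of the crank's knob: an upright black plastic handle 26 mm in diameter and 60 mm tall that spins freely on the end of the flat steel arm, 60 mm from the crank axis; this point is 30 mm above the knob's foot and 156 mm above the bench. At crank angle a the knob lies from the axis in direction (rotator yaw - a)
- plate: the fixed flat steel plate for finished jars, 150 (x) x 210 (y) x 5 mm, lying on the bench; origin at the centre of its underside, top 5 mm above; mat and plate change places between starts
- mat: the fixed orange mat on which the jars start, 150 (x) x 200 (y) x 2 mm; origin at the centre of its underside
- chuck_key: bystander: T-handled chuck key 100 mm long with a 110 mm blue cross bar, lying loose beyond the work; origin under its middle
- collar: bystander: black steel collar, 56 mm across, 22 mm high; origin at the centre of its underside
- tub: bystander: open grey plastic tub 90 x 120 x 50 mm; origin at the centre of its underside
- jar1: a screw-cap sample jar, white with black cap, a plain cylinder 58 mm in diameter up to 50 mm height, then a cap 54 mm across, 66 mm tall in all, about 0.2 kg, closed and rigid; origin at the centre of its underside, z up through the cap. 2 or 3 of the four jars are present in a run (the others are absent), standing upright at the start on the orange mat; all jars are alike
- jar2: a screw-cap sample jar, white with black cap, a plain cylinder 58 mm in diameter up to 50 mm height, then a cap 54 mm across, 66 mm tall in all, about 0.2 kg, closed and rigid; origin at the centre of its underside, z up through the cap. 2 or 3 of the four jars are present in a run (the others are absent), standing upright at the start on the orange mat; all jars are alike
- jar3: a screw-cap sample jar, white with black cap, a plain cylinder 58 mm in diameter up to 50 mm height, then a cap 54 mm across, 66 mm tall in all, about 0.2 kg, closed and rigid; origin at the centre of its underside, z up through the cap. 2 or 3 of the four jars are present in a run (the others are absent), standing upright at the start on the orange mat; all jars are alike
- jar4: a screw-cap sample jar, white with black cap, a plain cylinder 58 mm in diameter up to 50 mm height, then a cap 54 mm across, 66 mm tall in all, about 0.2 kg, closed and rigid; origin at the centre of its underside, z up through the cap. 2 or 3 of the four jars are present in a run (the others are absent), standing upright at the start on the orange mat; all jars are alike

How it is judged:
On the way, in this order (a step that is already met when the one before it is completed fails the run):
1. the crank has been turned on to its start mark (within 0.25 rad) and stands still (value of joint crank between -0.25 and 0.25 rad and velocity of joint crank between -0.1 and 0.1 rad/s), for 0.2 s.
2. all jars stand upright on the deck, let go, the crank still at the mark (within 0.35 rad) (horizontal distance between each of jar1, jar2, jar3, jar4 and deck_top below 0.11 m and z of jar1 in the frame of deck_top between -0.006 and 0.008 m and angle between each of jar1, jar2, jar3, jar4's own z axis and vertical below 0.15 rad and z of jar2 in the frame of deck_top between -0.006 and 0.008 m and z of jar3 in the frame of deck_top between -0.006 and 0.008 m and z of jar4 in the frame of deck_top between -0.006 and 0.008 m and contact force between the fingers and jar1 below 0.3 N and contact force between the fingers and jar2 below 0.3 N and contact force between the fingers and jar3 below 0.3 N and contact force between the fingers and jar4 below 0.3 N and value of joint crank between -0.35 and 0.35 rad), for 0.2 s.
3. the crank is under way (between a third of a turn and one and a half turns), all jars standing on the deck (horizontal distance between each of jar1, jar2, jar3, jar4 and deck_top below 0.11 m and z of jar1 in the frame of deck_top between -0.006 and 0.008 m and angle between each of jar1, jar2, jar3, jar4's own z axis and vertical below 0.15 rad and z of jar2 in the frame of deck_top between -0.006 and 0.008 m and z of jar3 in the frame of deck_top between -0.006 and 0.008 m and z of jar4 in the frame of deck_top between -0.006 and 0.008 m and value of joint crank between 2.2 and 9.42478 rad), for 0.1 s.
4. the crank stands still after exactly three turns from the mark (within 0.3 rad), all jars standing on the deck (horizontal distance between each of jar1, jar2, jar3, jar4 and deck_top below 0.11 m and z of jar1 in the frame of deck_top between -0.006 and 0.008 m and angle between each of jar1, jar2, jar3, jar4's own z axis and vertical below 0.15 rad and z of jar2 in the frame of deck_top between -0.006 and 0.008 m and z of jar3 in the frame of deck_top between -0.006 and 0.008 m and z of jar4 in the frame of deck_top between -0.006 and 0.008 m and value of joint crank between 18.5496 and 19.1496 rad and velocity of joint crank between -0.1 and 0.1 rad/s), for 0.4 s.
At the end, for the whole second after the job is handed in: every jar present stands upright (within 0.1 rad), at rest and released on the steel plate, its centre over the plate, and the crank still stands three turns past the mark (within 0.35 rad) (z of jar1 in the frame of plate between 0.001 and 0.012 m and x of jar1 in the frame of plate between -0.075 and 0.075 m and y of jar1 in the frame of plate between -0.105 and 0.105 m and angle between each of jar1, jar2, jar3, jar4's own z axis and vertical below 0.1 rad and linear speed of each of jar1, jar2, jar3, jar4 below 0.03 m/s and contact force between the fingers and jar1 below 0.3 N and z of jar2 in the frame of plate between 0.001 and 0.012 m and x of jar2 in the frame of plate between -0.075 and 0.075 m and y of jar2 in the frame of plate between -0.105 and 0.105 m and contact force between the fingers and jar2 below 0.3 N and z of jar3 in the frame of plate between 0.001 and 0.012 m and x of jar3 in the frame of plate between -0.075 and 0.075 m and y of jar3 in the frame of plate between -0.105 and 0.105 m and contact force between the fingers and jar3 below 0.3 N and z of jar4 in the frame of plate between 0.001 and 0.012 m and x of jar4 in the frame of plate between -0.075 and 0.075 m and y of jar4 in the frame of plate between -0.105 and 0.105 m and contact force between the fingers and jar4 below 0.3 N and value of joint crank between 18.4996 and 19.1996 rad); the robot touches nothing.
It fails at once if the crank is turned more than 0.7 rad beyond three turns (value of joint crank above 19.5496 rad).
It fails at once if a jar is slammed or dropped onto the deck or plate (over 80 N) (contact force between any of jar1, jar2, jar3, jar4 and deck above 80 N or contact force between any of jar1, jar2, jar3, jar4 and plate above 80 N).
It fails at once if the chuck key, collar or tub is moved more than 30 mm (distance of any of chuck_key, collar, tub from where it was at the start of the episode above 0.03 m).
Of jar1, jar2, jar3, jar4 only 2 to 3 are there at a start; the rules pass over those that are not, and their reading is None.
At some moment in a run one of jar1, jar2, jar3, jar4 may be knocked a few centimetres aside while the robot is not near it.
It also fails if it takes over 210 s, if anything falls off the work surface, if the arm or the gripper's body presses on something with over 40 N, if the wrist force passes 120 N, or if a joint passes its speed limit or range.

## Working session

There is one attempt and no reset: what is moved stays moved. The work goes in short steps, Python scripts to look and compute and a shell command to move; the robot and the scene stay as the last step left them, time stands still between calls to the robot, and variables do not carry over. Pictures are saved under pics/ and viewed, at most 14 in all, crops included, and the job is handed in when it is done.

```bash
ls; mkdir -p pics
python3 - <<'E'
from station import ctrl
import cv2,numpy as np
for n in("scene","top"):
    d=ctrl.get_image(n); cv2.imwrite(f"pics/{n}0.png",d["img"]); print(n,d["vfov"],d["cx"],d["cy"],np.round(d["world_to_cam"],3).tolist())
s=ctrl.observe(); print({k:np.round(v,3).tolist() for k,v in s.items()})
E
```

```text
nudge.py
pics
station.py
scene 47.02563968145252 252.43417327400815 189.1702108172136 [[-0.158, 0.988, -0.003, 0.094], [0.564, 0.088, -0.821, -0.226], [-0.81, -0.131, -0.571, 1.643], [0.0, 0.0, 0.0, 1.0]]
top 45.028127664582186 257.1136395425044 190.51964964725803 [[0.023, -0.999, 0.024, -0.025], [-0.986, -0.026, -0.166, 0.6], [0.166, -0.019, -0.986, 1.172], [0.0, 0.0, 0.0, 1.0]]
{'time_s': 0.1, 'joints': [-1.396, 0.384, 0.044, 1.599, -0.018, 1.161, -0.05], 'joint_vel': [-0.0, -0.002, 0.001, -0.005, 0.001, 0.001, -0.001], 'effort': [0.003, -43.473, 1.029, -25.046, 0.011, 0.005, 0.0], 'ee_pos': [0.175, 0.625, 0.23], 'tool_rot': [-0.427, -3.112, 0.004], 'contact_force': [0.464, -0.208, -0.413], 'ft_torque': [-0.026, -0.008, -0.044], 'gripper_force': 0.0, 'finger_gap': 1.004}
```

View pics/scene0.png

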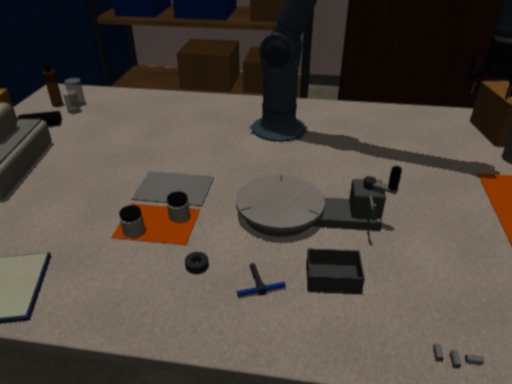

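View pics/top0.png

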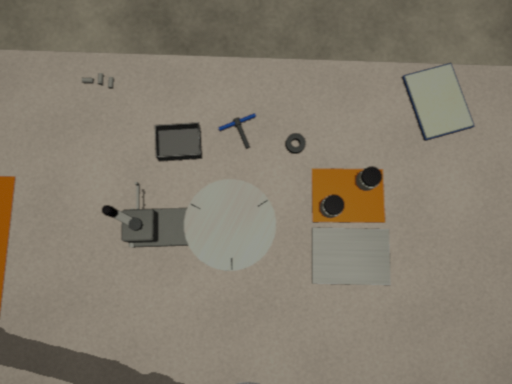

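Two jars on the mat: caps at (371,178) and (333,206) in the top view. The deck is centred at about (230,225) and the column at (137,225). The fin points up (+x) at (140,188), and the knob is at (110,211). The plate is at (351,256), tub (179,142), key (238,130), collar (295,143).

```bash
cat > h.py <<'E'
from station import ctrl
import cv2,numpy as np
from scipy.spatial.transform import Rotation as R
def cam(n):
    d=ctrl.get_image(n); d["f"]=d["img"].shape[0]/2/np.tan(np.radians(d["vfov"])/2); return d
def ray(d,p,z):
    T=d["world_to_cam"]; Rm=T[:3,:3]; c=-Rm.T@T[:3,3]
    v=Rm.T@np.array([(p[0]-d["cx"])/d["f"],(p[1]-d["cy"])/d["f"],1]); return (c+v*(z-c[2])/v[2])[:3]
def proj(d,P):
    q=d["world_to_cam"]@np.r_[P,1]; return d["f"]*q[:2]/q[2]+[d["cx"],d["cy"]]
def blobs(m,amin=30):
    n,l,s,c=cv2.connectedComponentsWithStats(m.astype(np.uint8)); return [(c[i],s[i]) for i in range(1,n) if s[i][4]>=amin]
def to(target,yaw=None):
    "shift in tool axes to world TCP target; yaw = world direction of the tool y axis (mod pi), pointing down"
    s=ctrl.observe(); Ro=R.from_rotvec(s["tool_rot"]); d=Ro.inv().apply(np.array(target)-s["ee_pos"])
    out=np.round(d,4).tolist()
    if yaw is not None:
        y=Ro.apply([0,1,0]); cur=np.arctan2(y[1],y[0]); e=(yaw-cur+np.pi/2)%np.pi-np.pi/2
        out.append("rz %.3f"%-e)
    return out
def st():
    s=ctrl.observe(); print(s["time_s"],"joints",np.round(s["joints"],2),"pos",np.round(s["ee_pos"],4),"axes",np.round(R.from_rotvec(s["tool_rot"]).as_matrix(),3).tolist())
E
python3 - <<'E'
from h import *
d=cam("top"); im=d["img"]; hsv=cv2.cvtColor(im,cv2.COLOR_BGR2HSV)
dark=(hsv[...,2]<45)
for c,s in blobs(dark,40): print("dark",c.round(1),s, "z.066",ray(d,c,.066).round(3),"z.156",ray(d,c,.156).round(3))
o=(hsv[...,1]>200)&(hsv[...,2]>120)&(hsv[...,0]<20)
for c,s in blobs(o,300): print("or",c.round(1),s,ray(d,c,0.002).round(3))
for k,p,z in [("deck",(230,225),.05),("mark",(139,186),.123),("knobtop",(107,209),.186),("axis",(136,224),.125),("plate",(351,256),.005),("p1",(313,228),.005),("p2",(388,228),.005),("p3",(389,284),.005),("p4",(313,284),.005)]: print(k,ray(d,p,z).round(3))
big=cv2.resize(im[160:260,80:180],None,fx=5,fy=5,interpolation=cv2.INTER_CUBIC);big2=cv2.resize(im[160:260,290:390],None,fx=3,fy=3)
big=cv2.convertScaleAbs(big,alpha=1.8)
cv2.imwrite("pics/crank.png",big); st()
E
```

```text
dark [173.1 129.7] [156 124  42  31 197] z.066 [0.755 0.217 0.066] z.156 [0.728 0.201 0.156]
dark [179.9 157.4] [158 155  43   5 115] z.066 [0.681 0.195 0.066] z.156 [0.659 0.181 0.156]
dark [370.6 176.3] [361 167  20  19 279] z.066 [ 0.644 -0.308  0.066] z.156 [ 0.625 -0.283  0.156]
dark [333.2 204.6] [324 196  19  19 273] z.066 [ 0.566 -0.209  0.066] z.156 [ 0.553 -0.192  0.156]
dark [109.7 210.9] [103 206  15  11 111] z.066 [0.534 0.368 0.066] z.156 [0.524 0.341 0.156]
dark [154.9 227.5] [145 211  13  31 128] z.066 [0.495 0.25  0.066] z.156 [0.488 0.232 0.156]
or [347. 196.] [ 313  169   71   53 2566] [ 0.6   -0.259  0.002]
or [  4.3 219.2] [  0 177  14 124 916] [0.512 0.666 0.002]
deck [0.507 0.059 0.05 ]
mark [0.592 0.283 0.123]
knobtop [0.525 0.338 0.186]
axis [0.497 0.284 0.125]
plate [ 0.436 -0.267  0.005]
p1 [ 0.509 -0.165  0.005]
p2 [ 0.514 -0.369  0.005]
p3 [ 0.365 -0.368  0.005]
p4 [ 0.36  -0.165  0.005]
0.15 joints [-1.4   0.38  0.04  1.6  -0.02  1.16 -0.05] pos [0.1749 0.6252 0.2302] axes [[-0.963, 0.269, -0.0], [0.269, 0.963, -0.002], [-0.0, -0.002, -1.0]]
```

View pics/crank.png

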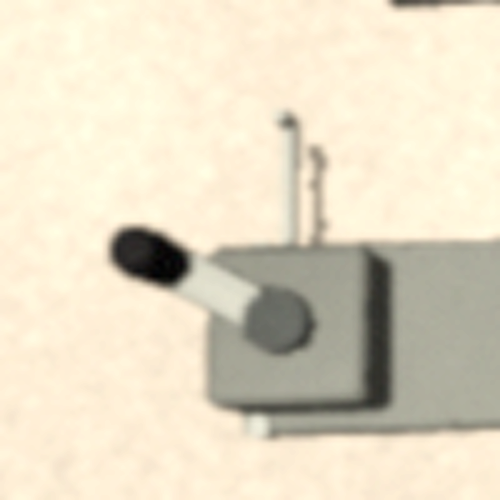

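Run:
```python
from h import *
d=cam("top"); im=d["img"]
ax=ray(d,(135.6,224),.128); mk=ray(d,(137.5,184.3),.123); print("axis",ax,"mark",mk,np.linalg.norm((mk-ax)[:2]),"yaw",np.arctan2(*(mk-ax)[[1,0]]))
g=cv2.cvtColor(im,cv2.COLOR_BGR2HSV); print(g[225,230],g[225,300],g[240,170])
roi=np.zeros(im.shape[:2],bool); roi[165:280,178:285]=1
m=((im[...,0].astype(int)-im[...,2]>-8)&roi).astype(np.uint8)
c=max(cv2.findContours(cv2.morphologyEx(m,cv2.MORPH_OPEN,np.ones((9,9))),0,1)[0],key=cv2.contourArea); e=cv2.fitEllipse(c); print(e,ray(d,e[0],.05))
s=cam("scene"); print("expect scene axis",proj(s,[.497,.285,.125]),"knob",proj(s,[.524,.341,.156]),"mark",proj(s,mk))
c=cv2.resize(s["img"][155:235,330:430],None,fx=6,fy=6,interpolation=cv2.INTER_CUBIC); cv2.imwrite("pics/sc.png",cv2.convertScaleAbs(c,alpha=1.8))
print(to([.524,.340,.23]))
```

```text
axis [0.49704615 0.28434453 0.128     ] mark [0.59575723 0.28735291 0.123     ] 0.09875691578730973 yaw 0.030467198996187942
[ 26  24 150] [ 19  39 144] [30 21 97]Traceback (most recent call last):
  File "<stdin>", line 7, in <module>
ValueError: max() iterable argument is empty
```

Run:
```python
from h import *
d=cam("top"); im=d["img"]; h=cv2.cvtColor(im,cv2.COLOR_BGR2HSV).astype(int)
roi=np.zeros(im.shape[:2],bool); roi[165:280,178:285]=1
m=((h[...,1]<31)&(h[...,2]>115)&roi).astype(np.uint8)
m=cv2.morphologyEx(cv2.morphologyEx(m,cv2.MORPH_CLOSE,np.ones((5,5))),cv2.MORPH_OPEN,np.ones((15,15)))
c=max(cv2.findContours(m,0,1)[0],key=cv2.contourArea); e=cv2.fitEllipse(cv2.convexHull(c)); print(e,ray(d,e[0],.05))
s=cam("scene"); print("expect scene axis",proj(s,[.497,.285,.128]),"knob",proj(s,[.524,.341,.156]),"mark",proj(s,[.597,.287,.123]))
c=cv2.resize(s["img"][155:235,330:430],None,fx=6,fy=6,interpolation=cv2.INTER_CUBIC); cv2.imwrite("pics/sc.png",cv2.convertScaleAbs(c,alpha=1.8))
print(to([.524,.340,.23]))
```

```text
((229.40611267089844, 224.694091796875), (91.69152069091797, 92.4747085571289), 74.44070434570312) [0.50820284 0.06013235 0.05      ]
expect scene axis [368.49352521 179.30161019] knob [394.07116021 177.73687283] mark [371.37450591 204.05768797]
[-0.413, -0.1811, 0.001]
```

View pics/sc.png

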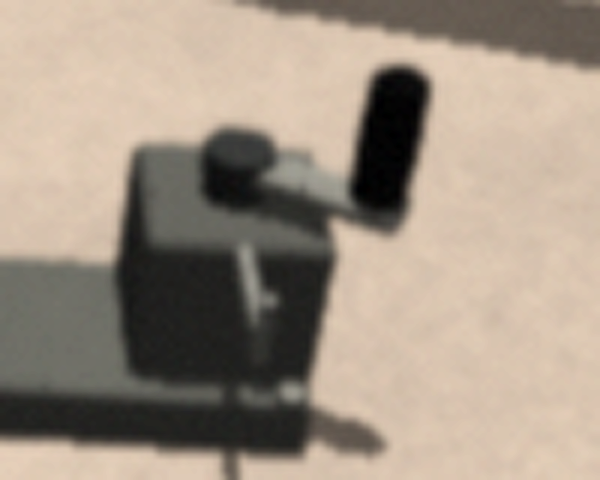

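Hub, knob and mark agree between both views to about 3 mm. I take the axis at (0.499, 0.286), yaw about 0.035 and knob at (0.524, 0.341), which gives a radius of 60 mm as it should. Moving above the knob.

```bash
python3 nudge.py '[[-0.041, -0.018, 0, 0, 0, 0], [-0.082, -0.036, 0, 0, 0, 0], [-0.123, -0.054, 0, 0, 0, 0], [-0.164, -0.072, 0, 0, 0, 0], [-0.205, -0.09, 0, 0, 0, 0]]' 0.65
python3 nudge.py '[[-0.041, -0.018, 0, 0, 0, 0], [-0.082, -0.036, 0, 0, 0, 0], [-0.123, -0.054, 0, 0, 0, 0], [-0.164, -0.072, 0, 0, 0, 0], [-0.205, -0.09, 0, 0, 0, 0]]'
python3 nudge.py '[[0, 0, 0, 0, 0, 0], [0, 0, 0, 0, 0, 0]]'
python3 -c "
from h import *
st();print(to([.524,.341,.14],1.3))
d=cam('wrist');cv2.imwrite('pics/w1.png',cv2.convertScaleAbs(d['img'],alpha=1.6));print(proj(d,[.524,.341,.186]),proj(d,[.499,.286,.135]),proj(d,[.6,.289,.123]))"
```

```text
time_s: 0.8
ee_pos: [0.3495, 0.4828, 0.2314]
tool_rot: [0.427, 3.112, 0.001]
contact_force: [1.0, 1.4, 0.0]
finger_gap: 0.651
gripper_force: 0.0
time_s: 1.3
ee_pos: [0.5227, 0.341, 0.2315]
tool_rot: [0.427, 3.112, 0.001]
contact_force: [0.6, 1.2, -0.1]
finger_gap: 0.65
gripper_force: 0.0
time_s: 1.5
ee_pos: [0.5229, 0.3401, 0.2312]
tool_rot: [0.434, 3.111, -0.001]
contact_force: [-0.6, 0.5, 0.0]
finger_gap: 0.651
gripper_force: 0.0
1.5 joints [-0.85  0.34  0.25  1.67 -0.09  1.14  0.72] pos [0.5229 0.3401 0.2312] axes [[-0.962, 0.274, 0.0], [0.274, 0.962, -0.0], [-0.0, -0.0, -1.0]]
[-0.0008, 0.0012, 0.0912, 'rz -0.007']
[256.20552832 216.35844517] [186.81733871 183.60862264] [226.90086208 272.27692065]
```

View pics/w1.png

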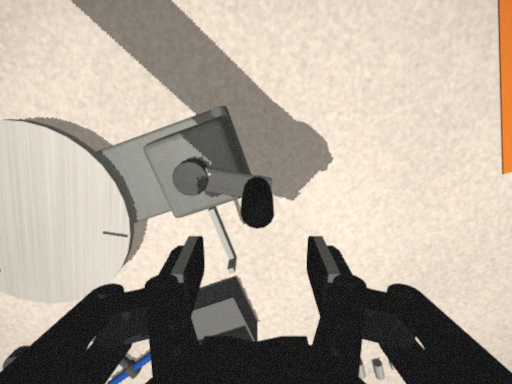

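Run:
```python
from h import *
t,s,w=cam("top"),cam("scene"),cam("wrist")
def tri(obs):
    A=[];b=[]
    for d,p in obs:
        P=d["world_to_cam"][:3]; u=(p[0]-d["cx"])/d["f"]; v=(p[1]-d["cy"])/d["f"]
        for r in (u*P[2]-P[0],v*P[2]-P[1]): A.append(r[:3]);b.append(-r[3])
    X=np.linalg.lstsq(np.array(A),np.array(b),rcond=None)[0]
    return X.round(4),[(proj(d,X)-p).round(1) for d,p in obs]
g=cv2.cvtColor(w["img"],cv2.COLOR_BGR2GRAY)
for c,q in blobs((g<12)[140:236,230:300],60): print("knob blob",c+[230,140],q)
print("hubW z.135",ray(w,(190,177),.135).round(4),"markW",ray(w,(232,265),.123).round(4),"markS",ray(s,(374.5,204.3),.123).round(4),"markT",ray(t,(137.5,184.3),.123).round(4))
print("hub",tri([(t,(135.6,224)),(s,(369.8,178.3)),(w,(190,177))]))
print("mark",tri([(t,(137.5,184.3)),(s,(374.5,204.3)),(w,(232,265))]))
print("knobT",ray(t,(109.7,210.9),.156).round(4),"S",ray(s,(395.3,177.8),.156).round(4)); print("cam w",-w["world_to_cam"][:3,:3].T@w["world_to_cam"][:3,3])
print(ray(w,(257,203),.156))
```

```text
hubW z.135 [0.4914 0.2945 0.135 ] markW [0.5904 0.3011 0.123 ] markS [0.5968 0.2943 0.123 ] markT [0.5958 0.2874 0.123 ]
hub (array([0.4946, 0.2882, 0.127 ]), [array([-1.6,  1. ]), array([-0.1,  0.9]), array([-3.6,  2.9])])
mark (array([0.5947, 0.2943, 0.1176]), [array([-2.3,  0.8]), array([-0.4,  1.3]), array([-4.7,  2.2])])
knobT [0.5241 0.3408 0.156 ] S [0.5238 0.3439 0.156 ]
cam w [0.44414154 0.36553401 0.37468504]
[0.52199568 0.34544205 0.156     ]
```

The wrist view shows the knob ahead of the fingers at (257,203) and the tooth tip at (232,265). Over three views the axis comes to about (0.496, 0.288) and the knob to (0.523, 0.343), a radius of 61 mm. Lowering and gripping.

```bash
python3 nudge.py '[[0.001, 0.003, 0.03, 0, 0, 0], [0.001, 0.003, 0.06, 0, 0, 0], [0.001, 0.003, 0.09, 0, 0, 0], [0.001, 0.003, 0.09, 0, 0, 0]]'
python3 nudge.py '[[0, 0, 0, 0, 0, 0], [0, 0, 0, 0, 0, 0], [0, 0, 0, 0, 0, 0], [0, 0, 0, 0, 0, 0], [0, 0, 0, 0, 0, 0]]' 0
python3 - <<'E'
from h import *
st(); s=ctrl.observe(); print(s["contact_force"],s["finger_gap"])
d=cam("top"); cv2.imwrite("pics/t2.png",cv2.convertScaleAbs(cv2.resize(d["img"][150:270,60:180],None,fx=4,fy=4,interpolation=cv2.INTER_CUBIC),alpha=1.6))
Ro=R.from_rotvec(s["tool_rot"]); ax=np.array([.496,.288]); k=np.array(s["ee_pos"][:2]); v=k-ax; print(np.hypot(*v),np.arctan2(v[1],v[0]))
a0=np.arctan2(v[1],v[0])
for da in np.arange(.106,1.07,.106):
    p=ax+.06*np.array([np.cos(a0-da),np.sin(a0-da)])-k; print(da.round(3),Ro.inv().apply([*p,0]).round(4))
E
```

```text
time_s: 2.1
ee_pos: [0.5163, 0.3447, 0.1362]
tool_rot: [-0.421, -3.105, 0.011]
contact_force: [-0.4, -0.5, 0.1]
finger_gap: 0.647
gripper_force: 0.0
time_s: 2.6
ee_pos: [0.5214, 0.3419, 0.1434]
tool_rot: [-0.43, -3.111, 0.007]
contact_force: [-3.3, -5.5, 3.7]
finger_gap: 0.282
gripper_force: 59.5
2.6 joints [-0.84  0.43  0.24  1.75 -0.12  0.98  0.74] pos [0.5214 0.3419 0.1434] axes [[-0.963, 0.271, -0.002], [0.271, 0.963, -0.004], [0.0, -0.005, -1.0]]
[-3.26532295 -5.54131872  3.65173752] 0.28164863709446675
0.0596120244740332 1.1297098894175714
0.106 [-0.0063 -0.001   0.    ]
0.212 [-0.0123 -0.003   0.    ]
0.318 [-0.0181 -0.0057  0.    ]
0.424 [-0.0235 -0.0089  0.    ]
0.53 [-0.0286 -0.0128  0.    ]
0.636 [-0.0333 -0.0171  0.0001]
0.742 [-0.0374 -0.0219  0.0001]
0.848 [-0.0411 -0.0271  0.0001]
0.954 [-0.0441 -0.0327  0.0001]
1.06 [-0.0466 -0.0385  0.0002]
```

View pics/t2.png

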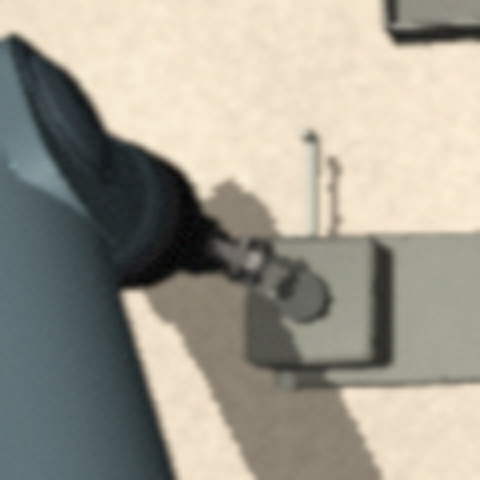

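Gripped (gap 24 mm, small force). Turning about 1.06 rad clockwise.

```bash
python3 nudge.py '[[-0.006, -0.001, 0, 0, 0, 0], [-0.012, -0.003, 0, 0, 0, 0], [-0.018, -0.006, 0, 0, 0, 0], [-0.0235, -0.009, 0, 0, 0, 0], [-0.0285, -0.013, 0, 0, 0, 0]]'
python3 nudge.py '[[-0.005, -0.004, 0, 0, 0, 0], [-0.009, -0.009, 0, 0, 0, 0], [-0.0125, -0.0145, 0, 0, 0, 0], [-0.0155, -0.02, 0, 0, 0, 0], [-0.018, -0.0255, 0, 0, 0, 0]]'
python3 nudge.py '[[0, 0, 0, 0, 0, 0], [0, 0, 0, 0, 0, 0], [0, 0, 0, 0, 0, 0], [0, 0, 0, 0, 0, 0]]'
python3 - <<'E'
from h import *
d=cam("wrist"); cv2.imwrite("pics/w3.png",cv2.convertScaleAbs(d["img"],alpha=1.6)); s=ctrl.observe()
v=np.array(s["ee_pos"][:2])-[.496,.288]; print(np.hypot(*v),np.arctan2(v[1],v[0]))
E
```

```text
time_s: 3.15
ee_pos: [0.5427, 0.3244, 0.1434]
tool_rot: [-0.426, -3.107, 0.004]
contact_force: [-7.6, -3.0, 5.1]
finger_gap: 0.278
gripper_force: 59.6
time_s: 3.65
ee_pos: [0.5542, 0.298, 0.1434]
tool_rot: [-0.423, -3.111, -0.004]
contact_force: [-5.7, 1.2, 2.8]
finger_gap: 0.278
gripper_force: 59.3
time_s: 4.05
ee_pos: [0.5545, 0.2962, 0.1434]
tool_rot: [-0.426, -3.11, -0.0]
contact_force: [-5.9, -0.6, 4.1]
finger_gap: 0.274
gripper_force: 59.5
0.059044532287392565 0.1386962292040857
```

View pics/w3.png

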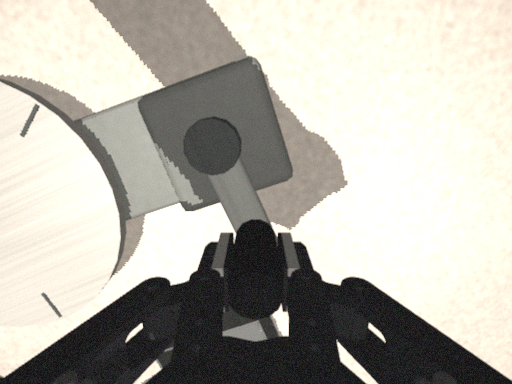

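The arm runs from the hub at (213,145) to the knob at (255,225), leaning about 0.1 rad short of the column's edge direction. I turn on 5 mm more, release, rise and check.

```bash
python3 nudge.py '[[-0.001, -0.0025, 0, 0, 0, 0], [-0.0007, -0.005, 0, 0, 0, 0], [-0.0007, -0.005, 0, 0, 0, 0], [-0.0007, -0.005, 0, 0, 0, 0]]'
python3 nudge.py '[[0, 0, 0, 0, 0, 0], [0, 0, 0, 0, 0, 0], [0, 0, 0, 0, 0, 0], [0, 0, 0, 0, 0, 0]]' 0.7
python3 nudge.py '[[0, 0, -0.045, 0, 0, 0], [0, 0, -0.09, 0, 0, 0], [0, 0, -0.115, 0, 0, 0], [0, 0, -0.115, 0, 0, 0], [0, 0, -0.115, 0, 0, 0]]'
python3 - <<'E'
from h import *
d=cam("wrist"); cv2.imwrite("pics/w4.png",cv2.convertScaleAbs(d["img"],alpha=1.6)); st()
print(ctrl.observe()["contact_force"], "knob axis mark expected",[proj(d,p).round(0) for p in ([.556,.291,.156],[.496,.288,.135],[.598,.293,.123])])
E
```

```text
time_s: 4.5
ee_pos: [0.5549, 0.2921, 0.1434]
tool_rot: [-0.426, -3.113, -0.003]
contact_force: [-4.6, 1.0, 6.3]
finger_gap: 0.283
gripper_force: 59.8
time_s: 4.9
ee_pos: [0.5558, 0.29, 0.1412]
tool_rot: [0.429, 3.111, -0.001]
contact_force: [0.7, -0.6, 0.7]
finger_gap: 0.702
gripper_force: 0.0
time_s: 5.4
ee_pos: [0.5555, 0.2906, 0.2567]
tool_rot: [0.428, 3.111, 0.001]
contact_force: [-0.4, -0.1, -0.7]
finger_gap: 0.702
gripper_force: 0.0
5.45 joints [-0.77  0.32  0.27  1.64 -0.09  1.19  0.82] pos [0.5545 0.2902 0.2551] axes [[-0.963, 0.27, -0.001], [0.27, 0.963, -0.001], [0.001, -0.001, -1.0]]
[-0.92596756  0.45734619 -0.48070472] knob axis mark expected [array([255., 191.]), array([234., 124.]), array([268., 218.])]
```

View pics/w4.png

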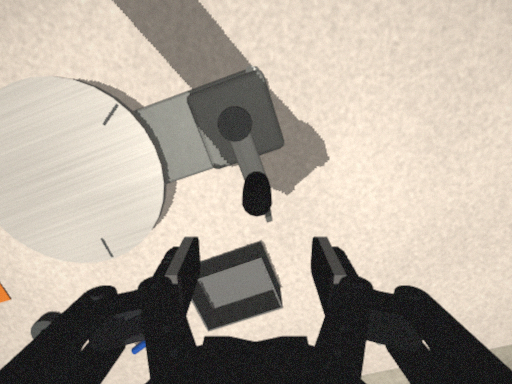

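The arm points at the tooth at (268,217) from the hub at (235,124), so the crank is at the mark. Now locating the jars from both views.

```bash
cat >> h.py <<'E'
def jars(zt=.066):
    "cap tops by dark blobs in the top view"
    d=cam("top"); v=d["img"].max(2); out=[]
    for c,s in blobs(v<48,150):
        if 12<s[2]<26 and 12<s[3]<26 and s[4]>.6*s[2]*s[3]:
            out.append((c.round(1),ray(d,c,zt).round(4)))
    return out
E
python3 - <<'E'
from h import *
for j in jars(): print(j)
s=cam("scene"); v=s["img"].max(2)
for p in ([.644,-.308,.066],[.566,-.209,.066]): print("expect",proj(s,p))
m=v<45
for c,q in blobs(m,60):
    if q[0]<220 and q[1]>170: print(c,q,ray(s,c,.060))
cv2.imwrite("pics/j1.png",cv2.convertScaleAbs(cv2.resize(s["img"][160:260,100:230],None,fx=5,fy=5,interpolation=cv2.INTER_CUBIC),alpha=1.6))
E
```

```text
(array([370.7, 176.3]), array([ 0.6436, -0.3079,  0.066 ]))
(array([333.2, 204.6]), array([ 0.5658, -0.2085,  0.066 ]))
(array([135.3, 224. ]), array([0.5024, 0.3001, 0.066 ]))
expect [130.0992255  211.41323706]
expect [176.70828139 197.17107963]
[176.77470356 198.9486166 ] [167 192  21  15 253] [ 0.56586815 -0.20948437  0.06      ]
[129.98188406 213.48188406] [120 206  21  16 276] [ 0.64501577 -0.30892391  0.06      ]
[196.38522427 262.78891821] [186 253  22  21 379] [ 0.79142708 -0.09507986  0.06      ]
[ 29.9916318  298.32635983] [  0 254  51  69 239] [ 0.94288002 -0.40292235  0.06      ]
[102.29956522 368.50927536] [   0  339  304   45 6900] [ 1.06885217 -0.18913168  0.06      ]
```

View pics/j1.png

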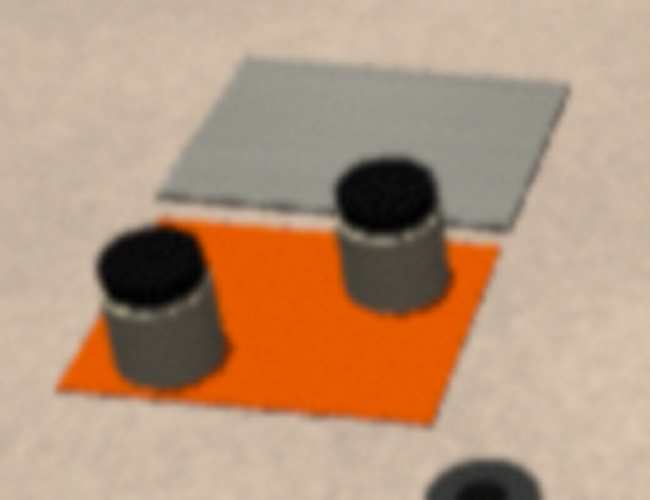

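Two jars stand at (0.566, -0.209) and (0.644, -0.308), and both views agree within 1 mm. Crossing to the first.

```bash
python3 nudge.py '[[-0.0132, -0.0435, 0, 0, 0, 0], [-0.0264, -0.087, 0, 0, 0, 0], [-0.0396, -0.1305, 0, 0, 0, 0], [-0.0528, -0.174, 0, 0, 0, 0], [-0.066, -0.2175, 0, 0, 0, 0]]' 1
python3 nudge.py '[[-0.0132, -0.0435, 0, 0, 0, 0], [-0.0264, -0.087, 0, 0, 0, 0], [-0.0396, -0.1305, 0, 0, 0, 0], [-0.0528, -0.174, 0, 0, 0, 0], [-0.066, -0.2175, 0, 0, 0, 0]]'
python3 nudge.py '[[-0.0132, -0.0435, 0, 0, 0, 0], [-0.0132, -0.0435, 0, 0, 0, 0], [-0.0132, -0.0435, 0, 0, 0, 0]]'
python3 -c "
from h import *
st();print(to([.566,-.209,.012],1.3))
print(jars())"
```

```text
time_s: 6.05
ee_pos: [0.5588, 0.0615, 0.2545]
tool_rot: [-0.426, -3.11, 0.002]
contact_force: [0.7, 0.0, 0.5]
finger_gap: 1.001
gripper_force: 0.0
time_s: 6.55
ee_pos: [0.5638, -0.1652, 0.2546]
tool_rot: [-0.426, -3.11, 0.0]
contact_force: [0.3, -0.3, 0.0]
finger_gap: 1.002
gripper_force: 0.0
time_s: 6.85
ee_pos: [0.5645, -0.211, 0.2546]
tool_rot: [-0.434, -3.108, 0.001]
contact_force: [-0.3, 1.1, 1.0]
finger_gap: 1.002
gripper_force: 0.0
6.85 joints [-0.16  0.3   0.55  1.71 -0.17  1.18  1.72] pos [ 0.5645 -0.211   0.2546] axes [[-0.962, 0.274, -0.003], [0.274, 0.962, 0.0], [0.003, -0.001, -1.0]]
[-0.0017, 0.0025, 0.2426, 'rz -0.006']
[(array([333.2, 204.6]), array([ 0.5658, -0.2084,  0.066 ]))]
```

```bash
python3 nudge.py '[[-0.001, 0.002, 0.04, 0, 0, 0], [-0.001, 0.002, 0.08, 0, 0, 0], [-0.001, 0.002, 0.12, 0, 0, 0], [-0.001, 0.002, 0.15, 0, 0, 0], [-0.001, 0.002, 0.175, 0, 0, 0]]'
python3 nudge.py '[[0, 0, 0.02, 0, 0, 0], [0, 0, 0.04, 0, 0, 0], [0, 0, 0.055, 0, 0, 0], [0, 0, 0.065, 0, 0, 0], [0, 0, 0.065, 0, 0, 0]]'
python3 nudge.py '[[0, 0, 0, 0, 0, 0], [0, 0, 0, 0, 0, 0], [0, 0, 0, 0, 0, 0], [0, 0, 0, 0, 0, 0], [0, 0, 0, 0, 0, 0]]' 0
python3 -c "
from h import *
st();print(to([.463,.060,.2],1.3))"
```

```text
time_s: 7.4
ee_pos: [0.5666, -0.2034, 0.0781]
tool_rot: [-0.419, -3.109, -0.003]
contact_force: [0.3, -0.7, 0.3]
finger_gap: 0.996
gripper_force: 0.0
time_s: 7.9
ee_pos: [0.5665, -0.2058, 0.0146]
tool_rot: [-0.424, -3.11, -0.002]
contact_force: [-0.2, 0.0, -0.3]
finger_gap: 1.003
gripper_force: 0.0
time_s: 8.4
ee_pos: [0.5689, -0.209, 0.0182]
tool_rot: [0.428, 3.109, -0.002]
contact_force: [-0.3, -1.6, 6.9]
finger_gap: 0.662
gripper_force: 64.6
8.4 joints [-0.06  0.6   0.43  1.86 -0.36  0.75  1.86] pos [ 0.5689 -0.209   0.0182] axes [[-0.963, 0.27, 0.003], [0.27, 0.963, -0.002], [-0.004, -0.001, -1.0]]
[0.1739, 0.2302, -0.1826, 'rz -0.003']
```

Jar 1 is gripped (gap 56 mm). Its underside is 16 mm below the TCP. Lifting and carrying to the deck at (0.463, 0.060).

```bash
python3 nudge.py '[[0, 0, -0.02, 0, 0, 0], [0, 0, -0.05, 0, 0, 0], [0, 0, -0.08, 0, 0, 0], [0, 0, -0.11, 0, 0, 0], [0, 0, -0.13, 0, 0, 0]]'
python3 nudge.py '[[0.02, 0.025, 0, 0, 0, 0], [0.045, 0.06, 0, 0, 0, 0], [0.073, 0.097, 0, 0, 0, 0], [0.101, 0.134, 0, 0, 0, 0], [0.129, 0.171, 0, 0, 0, 0]]'
python3 nudge.py '[[0.025, 0.033, 0, 0, 0, 0], [0.045, 0.06, 0, 0, 0, 0], [0.045, 0.06, 0, 0, 0, 0], [0.045, 0.06, 0, 0, 0, 0]]'
python3 -c "
from h import *
st();print(to([.463,.060,.068],1.3)); d=cam('top');cv2.imwrite('pics/t5.png',d['img'][130:300,150:400])"
```

```text
time_s: 8.9
ee_pos: [0.5678, -0.2073, 0.148]
tool_rot: [0.427, 3.111, 0.001]
contact_force: [0.1, -0.3, -2.2]
finger_gap: 0.659
gripper_force: 64.7
time_s: 9.4
ee_pos: [0.4874, -0.0062, 0.1457]
tool_rot: [-0.427, -3.111, -0.001]
contact_force: [0.9, 1.2, -2.8]
finger_gap: 0.662
gripper_force: 64.7
time_s: 9.8
ee_pos: [0.4611, 0.0628, 0.1459]
tool_rot: [-0.422, -3.112, 0.0]
contact_force: [0.1, 0.6, -1.9]
finger_gap: 0.66
gripper_force: 64.7
9.8 joints [-0.61  0.14  0.41  2.12 -0.07  0.89  1.15] pos [0.4611 0.0628 0.1459] axes [[-0.964, 0.266, -0.001], [0.266, 0.964, 0.0], [0.001, -0.0, -1.0]]
[-0.0027, -0.0021, 0.0779, 'rz 0.001']
```

```bash
python3 nudge.py '[[-0.002, -0.002, 0.03, 0, 0, 0], [-0.002, -0.002, 0.055, 0, 0, 0], [-0.002, -0.002, 0.068, 0, 0, 0], [-0.002, -0.002, 0.073, 0, 0, 0], [-0.002, -0.002, 0.073, 0, 0, 0]]'
python3 nudge.py '[[0, 0, 0.001, 0, 0, 0], [0, 0, 0.002, 0, 0, 0], [0, 0, 0.003, 0, 0, 0], [0, 0, 0.004, 0, 0, 0], [0, 0, 0.004, 0, 0, 0]]'
```

```text
time_s: 10.35
ee_pos: [0.4635, 0.0584, 0.0729]
tool_rot: [-0.429, -3.111, 0.001]
contact_force: [-0.2, 1.5, -2.5]
finger_gap: 0.661
gripper_force: 64.7
time_s: 10.85
ee_pos: [0.4635, 0.0594, 0.0694]
tool_rot: [0.427, 3.112, 0.0]
contact_force: [-0.2, -0.6, -2.3]
finger_gap: 0.658
gripper_force: 64.7
```

```bash
python3 nudge.py '[[0, 0, 0.001, 0, 0, 0], [0, 0, 0.002, 0, 0, 0], [0, 0, 0.003, 0, 0, 0], [0, 0, 0.003, 0, 0, 0]]'
```

```text
time_s: 11.25
ee_pos: [0.4635, 0.0593, 0.0662]
tool_rot: [-0.427, -3.112, 0.0]
contact_force: [-0.7, 0.1, -2.6]
finger_gap: 0.656
gripper_force: 64.7
```

```bash
python3 nudge.py '[[0, 0, 0.001, 0, 0, 0], [0, 0, 0.002, 0, 0, 0], [0, 0, 0.002, 0, 0, 0]]'
```

```text
time_s: 11.55
ee_pos: [0.4635, 0.0594, 0.066]
tool_rot: [-0.427, -3.11, -0.001]
contact_force: [-6.2, 0.5, 15.0]
finger_gap: 0.661
gripper_force: 66.4
```

Contact felt at TCP z 0.066, as predicted. Releasing and rising.

```bash
python3 nudge.py '[[0, 0, -0.001, 0, 0, 0], [0, 0, -0.001, 0, 0, 0], [0, 0, -0.001, 0, 0, 0], [0, 0, -0.001, 0, 0, 0]]' 1
python3 nudge.py '[[0, 0, -0.03, 0, 0, 0], [0, 0, -0.07, 0, 0, 0], [0, 0, -0.115, 0, 0, 0], [0, 0, -0.15, 0, 0, 0], [0, 0, -0.15, 0, 0, 0]]'
python3 -c "
from h import *
st();print(to([.6445,-.308,.216],1.3)); print(jars(),jars(.116))"
```

```text
time_s: 11.95
ee_pos: [0.4636, 0.0593, 0.0652]
tool_rot: [0.427, 3.112, -0.0]
contact_force: [0.7, -0.6, -0.3]
finger_gap: 0.998
gripper_force: 0.0
time_s: 12.45
ee_pos: [0.4679, 0.0601, 0.2208]
tool_rot: [0.426, 3.102, 0.009]
contact_force: [1.3, -0.2, 0.4]
finger_gap: 1.002
gripper_force: 0.0
12.45 joints [-0.63  0.04  0.43  2.05 -0.02  1.05  1.1 ] pos [0.4679 0.0601 0.2208] axes [[-0.963, 0.27, 0.011], [0.27, 0.963, 0.004], [-0.01, 0.007, -1.0]]
[-0.2693, -0.3069, 0.0052, 'rz -0.002']
[(array([370.6, 176.3]), array([ 0.6437, -0.3078,  0.066 ]))] [(array([370.6, 176.3]), array([ 0.6333, -0.2943,  0.116 ]))]
```

```bash
python3 nudge.py '[[-0.027, -0.0305, 0, 0, 0, 0], [-0.055, -0.061, 0, 0, 0, 0], [-0.082, -0.0915, 0, 0, 0, 0], [-0.109, -0.122, 0, 0, 0, 0], [-0.1365, -0.1525, 0, 0, 0, 0]]'
python3 nudge.py '[[-0.027, -0.0305, 0, 0, 0, 0], [-0.055, -0.061, 0, 0, 0, 0], [-0.082, -0.0915, 0, 0, 0, 0], [-0.109, -0.122, 0, 0, 0, 0], [-0.1365, -0.1525, 0, 0, 0, 0]]'
python3 nudge.py '[[0, 0, 0, 0, 0, 0], [0, 0, 0, 0, 0, 0], [0, 0, 0, 0, 0, 0]]'
python3 -c "
from h import *
st();print(to([.6445,-.308,.0146],1.3)); print(jars(),jars(.116))"
```

```text
time_s: 13.05
ee_pos: [0.5528, -0.1254, 0.2127]
tool_rot: [-0.426, -3.108, 0.001]
contact_force: [0.7, 0.4, 0.1]
finger_gap: 1.002
gripper_force: 0.0
time_s: 13.55
ee_pos: [0.6434, -0.3087, 0.2116]
tool_rot: [-0.427, -3.107, -0.002]
contact_force: [0.3, 0.5, 0.9]
finger_gap: 0.999
gripper_force: 0.0
time_s: 13.85
ee_pos: [0.6436, -0.306, 0.2132]
tool_rot: [-0.425, -3.109, -0.003]
contact_force: [0.7, -0.2, -0.4]
finger_gap: 1.002
gripper_force: 0.0
13.85 joints [-0.02  0.58  0.6   1.46 -0.33  1.21  1.92] pos [ 0.6436 -0.306   0.2132] axes [[-0.963, 0.268, -0.003], [0.268, 0.963, 0.002], [0.004, 0.002, -1.0]]
[-0.0022, -0.002, 0.1985, 'rz -0.001']
[(array([227.8, 240.8]), array([0.4654, 0.0623, 0.066 ]))] [(array([227.6, 240.9]), array([0.4624, 0.0606, 0.116 ]))]
```

```bash
python3 nudge.py '[[-0.002, -0.001, 0.035, 0, 0, 0], [-0.002, -0.001, 0.07, 0, 0, 0], [-0.002, -0.001, 0.105, 0, 0, 0], [-0.002, -0.001, 0.13, 0, 0, 0], [-0.002, -0.001, 0.15, 0, 0, 0]]'
python3 nudge.py '[[0, 0, 0.015, 0, 0, 0], [0, 0, 0.03, 0, 0, 0], [0, 0, 0.042, 0, 0, 0], [0, 0, 0.048, 0, 0, 0], [0, 0, 0.048, 0, 0, 0]]'
python3 nudge.py '[[0, 0, 0, 0, 0, 0], [0, 0, 0, 0, 0, 0], [0, 0, 0, 0, 0, 0], [0, 0, 0, 0, 0, 0], [0, 0, 0, 0, 0, 0]]' 0
python3 nudge.py '[[0, 0, -0.02, 0, 0, 0], [0, 0, -0.05, 0, 0, 0], [0, 0, -0.08, 0, 0, 0], [0, 0, -0.11, 0, 0, 0], [0, 0, -0.13, 0, 0, 0]]'
python3 -c "
from h import *
st();print(to([.553,.060,.148],1.3))"
```

```text
time_s: 14.45
ee_pos: [0.6454, -0.3068, 0.0633]
tool_rot: [-0.423, -3.111, -0.003]
contact_force: [-0.1, -0.0, 0.7]
finger_gap: 1.002
gripper_force: 0.0
time_s: 14.95
ee_pos: [0.6455, -0.3093, 0.0165]
tool_rot: [-0.427, -3.111, -0.0]
contact_force: [-1.8, -1.1, 0.7]
finger_gap: 1.003
gripper_force: 0.0
time_s: 15.45
ee_pos: [0.6472, -0.3104, 0.019]
tool_rot: [0.427, 3.109, -0.002]
contact_force: [0.9, -1.1, 5.3]
finger_gap: 0.662
gripper_force: 64.3
time_s: 15.95
ee_pos: [0.6461, -0.3094, 0.15]
tool_rot: [0.427, 3.111, -0.0]
contact_force: [-0.0, -0.9, -1.7]
finger_gap: 0.663
gripper_force: 64.2
15.95 joints [-0.    0.64  0.57  1.51 -0.37  1.1   1.94] pos [ 0.6461 -0.3094  0.15  ] axes [[-0.963, 0.269, 0.001], [0.269, 0.963, -0.0], [-0.001, 0.0, -1.0]]
[0.1892, 0.3307, 0.0018, 'rz -0.002']
```

```bash
python3 nudge.py '[[0.015, 0.025, 0, 0, 0, 0], [0.036, 0.062, 0, 0, 0, 0], [0.057, 0.099, 0, 0, 0, 0], [0.078, 0.136, 0, 0, 0, 0], [0.099, 0.173, 0, 0, 0, 0]]'
python3 nudge.py '[[0.022, 0.038, 0, 0, 0, 0], [0.043, 0.075, 0, 0, 0, 0], [0.064, 0.112, 0, 0, 0, 0], [0.081, 0.142, 0, 0, 0, 0], [0.09, 0.158, 0, 0, 0, 0]]'
python3 nudge.py '[[0, 0, 0, 0, 0, 0], [0, 0, 0, 0, 0, 0], [0, 0, 0.03, 0, 0, 0], [0, 0, 0.05, 0, 0, 0], [0, 0, 0.05, 0, 0, 0]]'
python3 -c "
from h import *
st();print(to([.553,.060,.0668],1.3))"
```

```text
time_s: 16.45
ee_pos: [0.5955, -0.1141, 0.1471]
tool_rot: [-0.427, -3.111, -0.001]
contact_force: [0.1, 0.6, -2.6]
finger_gap: 0.658
gripper_force: 64.2
time_s: 16.95
ee_pos: [0.5507, 0.0652, 0.147]
tool_rot: [-0.418, -3.11, -0.003]
contact_force: [-0.8, 0.6, -1.6]
finger_gap: 0.661
gripper_force: 64.2
time_s: 17.45
ee_pos: [0.5502, 0.0571, 0.0945]
tool_rot: [-0.432, -3.105, 0.006]
contact_force: [-0.2, 0.5, -2.2]
finger_gap: 0.66
gripper_force: 64.4
17.45 joints [-0.62  0.41  0.52  1.96 -0.26  0.85  1.34] pos [0.5502 0.0571 0.0945] axes [[-0.962, 0.273, -0.007], [0.273, 0.962, -0.003], [0.006, -0.005, -1.0]]
[-0.0021, 0.0037, 0.0277, 'rz -0.006']
```

```bash
python3 nudge.py '[[0, 0, 0.01, 0, 0, 0], [0, 0, 0.018, 0, 0, 0], [0, 0, 0.023, 0, 0, 0], [0, 0, 0.025, 0, 0, 0], [0, 0, 0.025, 0, 0, 0]]'
python3 nudge.py '[[0, 0, 0.001, 0, 0, 0], [0, 0, 0.002, 0, 0, 0], [0, 0, 0.002, 0, 0, 0], [0, 0, 0.002, 0, 0, 0]]'
```

```text
time_s: 17.95
ee_pos: [0.5531, 0.0603, 0.0722]
tool_rot: [-0.427, -3.112, 0.0]
contact_force: [0.1, -0.1, -1.9]
finger_gap: 0.659
gripper_force: 64.4
time_s: 18.35
ee_pos: [0.5532, 0.0603, 0.0704]
tool_rot: [0.427, 3.112, 0.0]
contact_force: [0.4, 0.5, -2.0]
finger_gap: 0.655
gripper_force: 64.4
```

```bash
python3 nudge.py '[[0, 0, 0.001, 0, 0, 0], [0, 0, 0.002, 0, 0, 0], [0, 0, 0.003, 0, 0, 0], [0, 0, 0.003, 0, 0, 0]]'
python3 nudge.py '[[0, 0, 0.001, 0, 0, 0], [0, 0, 0.001, 0, 0, 0]]'
```

```text
time_s: 18.75
ee_pos: [0.5529, 0.0602, 0.0671]
tool_rot: [-0.427, -3.112, 0.0]
contact_force: [0.4, 0.5, -2.5]
finger_gap: 0.661
gripper_force: 64.4
time_s: 18.95
ee_pos: [0.553, 0.0603, 0.0669]
tool_rot: [-0.427, -3.112, -0.001]
contact_force: [-1.9, 0.5, 4.3]
finger_gap: 0.658
gripper_force: 65.0
```

```bash
python3 nudge.py '[[0, 0, 0, 0, 0, 0], [0, 0, 0, 0, 0, 0], [0, 0, 0, 0, 0, 0], [0, 0, 0, 0, 0, 0]]' 1
python3 nudge.py '[[0, 0, -0.03, 0, 0, 0], [0, 0, -0.075, 0, 0, 0], [0, 0, -0.12, 0, 0, 0], [0, 0, -0.165, 0, 0, 0], [0, 0, -0.18, 0, 0, 0]]'
python3 nudge.py '[[0.012, 0.044, 0, 0, 0, 0], [0.024, 0.088, 0, 0, 0, 0], [0.036, 0.132, 0, 0, 0, 0], [0.048, 0.176, 0, 0, 0, 0], [0.06, 0.22, 0, 0, 0, 0]]' 0.65
python3 nudge.py '[[0, 0, 0, 0, 0, 0], [0, 0, 0, 0, 0, 0], [0, 0, 0, 0, 0, 0]]'
python3 -c "
from h import *
st();print(to([.5555,.2905,.140],1.3)); print(jars(.116)); d=cam('wrist');cv2.imwrite('pics/w6.png',cv2.convertScaleAbs(d['img'],alpha=1.6))"
```

```text
time_s: 19.35
ee_pos: [0.5532, 0.0602, 0.0662]
tool_rot: [0.427, 3.112, -0.0]
contact_force: [-0.2, -0.3, -0.1]
finger_gap: 1.001
gripper_force: 0.0
time_s: 19.85
ee_pos: [0.5564, 0.0602, 0.2519]
tool_rot: [0.427, 3.103, 0.006]
contact_force: [1.3, 0.4, -0.2]
finger_gap: 1.0
gripper_force: 0.0
time_s: 20.35
ee_pos: [0.5539, 0.2898, 0.2454]
tool_rot: [-0.427, -3.111, 0.001]
contact_force: [0.2, 0.1, -0.0]
finger_gap: 0.645
gripper_force: 0.0
time_s: 20.65
ee_pos: [0.5547, 0.2863, 0.2455]
tool_rot: [-0.43, -3.112, 0.003]
contact_force: [0.4, -0.8, 0.0]
finger_gap: 0.647
gripper_force: 0.0
20.65 joints [-0.92  0.35  0.47  1.67 -0.17  1.17  0.89] pos [0.5547 0.2863 0.2455] axes [[-0.963, 0.271, -0.001], [0.271, 0.963, -0.002], [0.0, -0.002, -1.0]]
[0.0004, 0.0044, 0.1055, 'rz -0.004']
[(array([228.6, 205.2]), array([0.5505, 0.0612, 0.116 ])), (array([135.2, 224. ]), array([0.4981, 0.2883, 0.116 ])), (array([227.9, 240.8]), array([0.4625, 0.06  , 0.116 ]))]
```

View pics/w6.png

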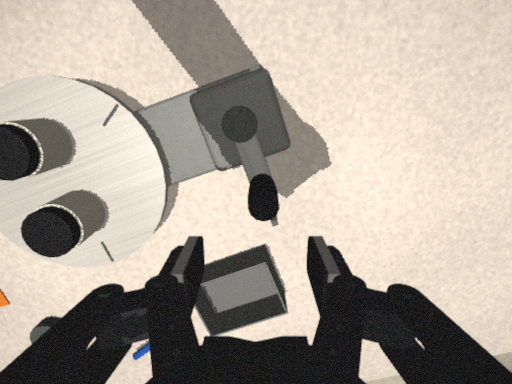

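Both jars stand on the deck (caps at (12,152) and (52,230)). The arm still points at the tooth at (275,220) and the knob is at (263,198). Lowering onto the knob.

```bash
python3 nudge.py '[[0, 0.004, 0.03, 0, 0, 0], [0, 0.004, 0.06, 0, 0, 0], [0, 0.004, 0.085, 0, 0, 0], [0, 0.004, 0.102, 0, 0, 0], [0, 0.004, 0.102, 0, 0, 0]]'
python3 nudge.py '[[0, 0, 0, 0, 0, 0], [0, 0, 0, 0, 0, 0], [0, 0, 0, 0, 0, 0], [0, 0, 0, 0, 0, 0]]' 0
python3 - <<'E'
from h import *
st(); s=ctrl.observe(); print(s["contact_force"])
Ro=R.from_rotvec(s["tool_rot"]); k=np.array(s["ee_pos"][:2]); ax=np.array([.496,.288]); v=k-ax; a0=np.arctan2(v[1],v[0]); print(np.hypot(*v),a0)
prev=v*0
for i in range(8):
    out=[]
    for j in range(1,6):
        a=a0-(i*5+j)*2*np.pi/40; p=.06*np.array([np.cos(a),np.sin(a)])-.06*np.array([np.cos(a0),np.sin(a0)]); out.append(Ro.inv().apply([*(p-prev),0])[:2].round(4).tolist())
    prev=p; print(i,out)
E
```

```text
time_s: 21.25
ee_pos: [0.5538, 0.2891, 0.1413]
tool_rot: [-0.431, -3.107, 0.007]
contact_force: [0.6, -0.2, -0.2]
finger_gap: 0.653
gripper_force: 0.0
time_s: 21.65
ee_pos: [0.557, 0.2919, 0.1463]
tool_rot: [0.428, 3.11, 0.002]
contact_force: [-0.4, -1.9, 5.3]
finger_gap: 0.274
gripper_force: 59.4
21.65 joints [-0.9   0.45  0.44  1.74 -0.22  0.99  0.93] pos [0.557  0.2919 0.1463] axes [[-0.963, 0.27, 0.003], [0.27, 0.963, 0.001], [-0.002, 0.002, -1.0]]
[-0.37287845 -1.87339129  5.32644811]
0.0610958112845964 0.06413486657765989
0 [[-0.0024, -0.0091], [-0.0034, -0.0185], [-0.0028, -0.0279], [-0.0009, -0.0371], [0.0025, -0.0459]]
1 [[0.0047, -0.0081], [0.0107, -0.0154], [0.0177, -0.0217], [0.0256, -0.0268], [0.0342, -0.0306]]
2 [[0.0091, -0.0024], [0.0185, -0.0034], [0.0279, -0.0028], [0.0371, -0.0009], [0.0459, 0.0025]]
3 [[0.0081, 0.0047], [0.0154, 0.0107], [0.0217, 0.0177], [0.0268, 0.0256], [0.0306, 0.0342]]
4 [[0.0024, 0.0091], [0.0034, 0.0185], [0.0028, 0.0279], [0.0009, 0.0371], [-0.0025, 0.0459]]
5 [[-0.0047, 0.0081], [-0.0107, 0.0154], [-0.0177, 0.0217], [-0.0256, 0.0268], [-0.0342, 0.0306]]
6 [[-0.0091, 0.0024], [-0.0185, 0.0034], [-0.0279, 0.0028], [-0.0371, 0.0009], [-0.0459, -0.0025]]
7 [[-0.0081, -0.0047], [-0.0154, -0.0107], [-0.0217, -0.0177], [-0.0268, -0.0256], [-0.0306, -0.0342]]
```

```bash
python3 nudge.py '[[-0.0024, -0.0091, 0, 0, 0, 0], [-0.0034, -0.0185, 0, 0, 0, 0], [-0.0028, -0.0279, 0, 0, 0, 0], [-0.0009, -0.0371, 0, 0, 0, 0], [0.0025, -0.0459, 0, 0, 0, 0]]'
python3 -c "
from h import *
print(jars(.116))"
```

```text
time_s: 22.15
ee_pos: [0.5429, 0.2485, 0.1462]
tool_rot: [0.428, 3.108, 0.005]
contact_force: [1.4, 2.7, 7.1]
finger_gap: 0.276
gripper_force: 59.7
[(array([240.2, 209.7]), array([0.5401, 0.0322, 0.116 ])), (array([214.8, 235. ]), array([0.4759, 0.0926, 0.116 ]))]
```

Forces are small and the jars ride along. Continuing.

```bash
python3 nudge.py '[[0.0047, -0.0081, 0, 0, 0, 0], [0.0107, -0.0154, 0, 0, 0, 0], [0.0177, -0.0217, 0, 0, 0, 0], [0.0256, -0.0268, 0, 0, 0, 0], [0.0342, -0.0306, 0, 0, 0, 0]]'
python3 nudge.py '[[0.0091, -0.0024, 0, 0, 0, 0], [0.0185, -0.0034, 0, 0, 0, 0], [0.0279, -0.0028, 0, 0, 0, 0], [0.0371, -0.0009, 0, 0, 0, 0], [0.0459, 0.0025, 0, 0, 0, 0]]'
python3 -c "
from h import *
st();print(jars(.116))"
```

```text
time_s: 22.7
ee_pos: [0.502, 0.2275, 0.1462]
tool_rot: [0.429, 3.107, 0.004]
contact_force: [2.3, 0.4, 7.5]
finger_gap: 0.277
gripper_force: 59.9
time_s: 23.2
ee_pos: [0.4587, 0.2413, 0.1462]
tool_rot: [0.43, 3.107, 0.002]
contact_force: [2.9, -0.9, 7.5]
finger_gap: 0.275
gripper_force: 60.1
23.2 joints [-0.97  0.25  0.46  2.01 -0.13  0.91  0.85] pos [0.4587 0.2413 0.1462] axes [[-0.962, 0.272, 0.005], [0.272, 0.962, 0.0], [-0.005, 0.002, -1.0]]
[(array([215.2, 208. ]), array([0.5427, 0.094 , 0.116 ])), (array([240.6, 232.9]), array([0.4827, 0.0294, 0.116 ]))]
```

```bash
python3 nudge.py '[[0.0081, 0.0047, 0, 0, 0, 0], [0.0154, 0.0107, 0, 0, 0, 0], [0.0217, 0.0177, 0, 0, 0, 0], [0.0268, 0.0256, 0, 0, 0, 0], [0.0306, 0.0342, 0, 0, 0, 0]]'
python3 nudge.py '[[0.0024, 0.0091, 0, 0, 0, 0], [0.0034, 0.0185, 0, 0, 0, 0], [0.0028, 0.0279, 0, 0, 0, 0], [0.0009, 0.0371, 0, 0, 0, 0], [-0.0025, 0.0459, 0, 0, 0, 0]]'
python3 nudge.py '[[-0.0047, 0.0081, 0, 0, 0, 0], [-0.0107, 0.0154, 0, 0, 0, 0], [-0.0177, 0.0217, 0, 0, 0, 0], [-0.0256, 0.0268, 0, 0, 0, 0], [-0.0342, 0.0306, 0, 0, 0, 0]]'
python3 nudge.py '[[-0.0091, 0.0024, 0, 0, 0, 0], [-0.0185, 0.0034, 0, 0, 0, 0], [-0.0279, 0.0028, 0, 0, 0, 0], [-0.0371, 0.0009, 0, 0, 0, 0], [-0.0459, -0.0025, 0, 0, 0, 0]]'
python3 nudge.py '[[-0.0081, -0.0047, 0, 0, 0, 0], [-0.0154, -0.0107, 0, 0, 0, 0], [-0.0217, -0.0177, 0, 0, 0, 0], [-0.0268, -0.0256, 0, 0, 0, 0], [-0.0306, -0.0342, 0, 0, 0, 0]]'
python3 -c "
from h import *
st();print(jars(.116))"
```

```text
time_s: 23.75
ee_pos: [0.4373, 0.2821, 0.1461]
tool_rot: [0.43, 3.111, -0.001]
contact_force: [-0.4, -2.2, 12.6]
finger_gap: 0.283
gripper_force: 60.5
time_s: 24.25
ee_pos: [0.4514, 0.3264, 0.1461]
tool_rot: [-0.429, -3.112, 0.001]
contact_force: [-1.8, -2.4, 12.2]
finger_gap: 0.277
gripper_force: 60.5
time_s: 24.75
ee_pos: [0.4921, 0.3472, 0.1461]
tool_rot: [-0.428, -3.111, 0.0]
contact_force: [-3.1, -1.0, 11.9]
finger_gap: 0.28
gripper_force: 60.5
time_s: 25.25
ee_pos: [0.5353, 0.3336, 0.1462]
tool_rot: [-0.426, -3.112, -0.003]
contact_force: [-2.4, 1.5, 10.6]
finger_gap: 0.277
gripper_force: 60.3
time_s: 25.75
ee_pos: [0.5568, 0.2931, 0.1462]
tool_rot: [0.426, 3.11, 0.006]
contact_force: [0.9, 1.7, 7.9]
finger_gap: 0.275
gripper_force: 60.1
25.75 joints [-0.88  0.45  0.42  1.74 -0.22  0.99  0.92] pos [0.5568 0.2931 0.1462] axes [[-0.963, 0.269, 0.003], [0.269, 0.963, 0.004], [-0.002, 0.004, -1.0]]
[(array([228.2, 205.1]), array([0.5507, 0.0621, 0.116 ])), (array([135.3, 224. ]), array([0.4981, 0.288 , 0.116 ])), (array([228.5, 240.8]), array([0.4626, 0.0586, 0.116 ]))]
```

One full turn done and the jars are back where they began. Second turn.

```bash
python3 nudge.py '[[-0.0024, -0.0091, 0, 0, 0, 0], [-0.0034, -0.0185, 0, 0, 0, 0], [-0.0028, -0.0279, 0, 0, 0, 0], [-0.0009, -0.0371, 0, 0, 0, 0], [0.0025, -0.0459, 0, 0, 0, 0]]'
python3 nudge.py '[[0.0047, -0.0081, 0, 0, 0, 0], [0.0107, -0.0154, 0, 0, 0, 0], [0.0177, -0.0217, 0, 0, 0, 0], [0.0256, -0.0268, 0, 0, 0, 0], [0.0342, -0.0306, 0, 0, 0, 0]]'
python3 nudge.py '[[0.0091, -0.0024, 0, 0, 0, 0], [0.0185, -0.0034, 0, 0, 0, 0], [0.0279, -0.0028, 0, 0, 0, 0], [0.0371, -0.0009, 0, 0, 0, 0], [0.0459, 0.0025, 0, 0, 0, 0]]'
python3 nudge.py '[[0.0081, 0.0047, 0, 0, 0, 0], [0.0154, 0.0107, 0, 0, 0, 0], [0.0217, 0.0177, 0, 0, 0, 0], [0.0268, 0.0256, 0, 0, 0, 0], [0.0306, 0.0342, 0, 0, 0, 0]]'
python3 nudge.py '[[0.0024, 0.0091, 0, 0, 0, 0], [0.0034, 0.0185, 0, 0, 0, 0], [0.0028, 0.0279, 0, 0, 0, 0], [0.0009, 0.0371, 0, 0, 0, 0], [-0.0025, 0.0459, 0, 0, 0, 0]]'
python3 nudge.py '[[-0.0047, 0.0081, 0, 0, 0, 0], [-0.0107, 0.0154, 0, 0, 0, 0], [-0.0177, 0.0217, 0, 0, 0, 0], [-0.0256, 0.0268, 0, 0, 0, 0], [-0.0342, 0.0306, 0, 0, 0, 0]]'
python3 nudge.py '[[-0.0091, 0.0024, 0, 0, 0, 0], [-0.0185, 0.0034, 0, 0, 0, 0], [-0.0279, 0.0028, 0, 0, 0, 0], [-0.0371, 0.0009, 0, 0, 0, 0], [-0.0459, -0.0025, 0, 0, 0, 0]]'
python3 nudge.py '[[-0.0081, -0.0047, 0, 0, 0, 0], [-0.0154, -0.0107, 0, 0, 0, 0], [-0.0217, -0.0177, 0, 0, 0, 0], [-0.0268, -0.0256, 0, 0, 0, 0], [-0.0306, -0.0342, 0, 0, 0, 0]]'
python3 -c "
from h import *
st();print(jars(.116))"
```

```text
time_s: 26.3
ee_pos: [0.5428, 0.2484, 0.1462]
tool_rot: [0.428, 3.108, 0.005]
contact_force: [1.9, 2.0, 8.1]
finger_gap: 0.275
gripper_force: 60.0
time_s: 26.8
ee_pos: [0.5019, 0.2275, 0.1462]
tool_rot: [0.429, 3.107, 0.004]
contact_force: [2.7, 1.7, 7.4]
finger_gap: 0.275
gripper_force: 59.9
time_s: 27.3
ee_pos: [0.4586, 0.2413, 0.1462]
tool_rot: [0.43, 3.107, 0.002]
contact_force: [2.8, -0.7, 8.5]
finger_gap: 0.274
gripper_force: 60.1
time_s: 27.8
ee_pos: [0.4373, 0.2821, 0.1461]
tool_rot: [0.43, 3.11, -0.001]
contact_force: [-0.1, -3.6, 10.8]
finger_gap: 0.274
gripper_force: 60.5
time_s: 28.3
ee_pos: [0.4514, 0.3263, 0.1461]
tool_rot: [-0.429, -3.112, 0.001]
contact_force: [-0.7, -2.2, 13.1]
finger_gap: 0.279
gripper_force: 60.5
time_s: 28.8
ee_pos: [0.4921, 0.3472, 0.1461]
tool_rot: [-0.428, -3.111, 0.0]
contact_force: [-3.2, -1.7, 12.0]
finger_gap: 0.275
gripper_force: 60.5
time_s: 29.3
ee_pos: [0.5353, 0.3337, 0.1462]
tool_rot: [-0.426, -3.112, -0.003]
contact_force: [-2.7, 1.2, 11.1]
finger_gap: 0.276
gripper_force: 60.3
time_s: 29.8
ee_pos: [0.5569, 0.293, 0.1463]
tool_rot: [0.426, 3.11, 0.006]
contact_force: [0.8, 2.2, 7.8]
finger_gap: 0.28
gripper_force: 60.0
29.8 joints [-0.87  0.45  0.41  1.74 -0.21  0.99  0.91] pos [0.5569 0.293  0.1463] axes [[-0.963, 0.269, 0.003], [0.269, 0.963, 0.004], [-0.002, 0.004, -1.0]]
[(array([228.2, 205.1]), array([0.5507, 0.0621, 0.116 ])), (array([135.2, 224. ]), array([0.4982, 0.2881, 0.116 ])), (array([228.5, 240.8]), array([0.4626, 0.0586, 0.116 ]))]
```

Second turn is clean. Third and last turn, then hold.

```bash
python3 nudge.py '[[-0.0024, -0.0091, 0, 0, 0, 0], [-0.0034, -0.0185, 0, 0, 0, 0], [-0.0028, -0.0279, 0, 0, 0, 0], [-0.0009, -0.0371, 0, 0, 0, 0], [0.0025, -0.0459, 0, 0, 0, 0]]'
python3 nudge.py '[[0.0047, -0.0081, 0, 0, 0, 0], [0.0107, -0.0154, 0, 0, 0, 0], [0.0177, -0.0217, 0, 0, 0, 0], [0.0256, -0.0268, 0, 0, 0, 0], [0.0342, -0.0306, 0, 0, 0, 0]]'
python3 nudge.py '[[0.0091, -0.0024, 0, 0, 0, 0], [0.0185, -0.0034, 0, 0, 0, 0], [0.0279, -0.0028, 0, 0, 0, 0], [0.0371, -0.0009, 0, 0, 0, 0], [0.0459, 0.0025, 0, 0, 0, 0]]'
python3 nudge.py '[[0.0081, 0.0047, 0, 0, 0, 0], [0.0154, 0.0107, 0, 0, 0, 0], [0.0217, 0.0177, 0, 0, 0, 0], [0.0268, 0.0256, 0, 0, 0, 0], [0.0306, 0.0342, 0, 0, 0, 0]]'
python3 nudge.py '[[0.0024, 0.0091, 0, 0, 0, 0], [0.0034, 0.0185, 0, 0, 0, 0], [0.0028, 0.0279, 0, 0, 0, 0], [0.0009, 0.0371, 0, 0, 0, 0], [-0.0025, 0.0459, 0, 0, 0, 0]]'
python3 nudge.py '[[-0.0047, 0.0081, 0, 0, 0, 0], [-0.0107, 0.0154, 0, 0, 0, 0], [-0.0177, 0.0217, 0, 0, 0, 0], [-0.0256, 0.0268, 0, 0, 0, 0], [-0.0342, 0.0306, 0, 0, 0, 0]]'
python3 nudge.py '[[-0.0091, 0.0024, 0, 0, 0, 0], [-0.0185, 0.0034, 0, 0, 0, 0], [-0.0279, 0.0028, 0, 0, 0, 0], [-0.0371, 0.0009, 0, 0, 0, 0], [-0.0459, -0.0025, 0, 0, 0, 0]]'
python3 nudge.py '[[-0.0081, -0.0047, 0, 0, 0, 0], [-0.0154, -0.0107, 0, 0, 0, 0], [-0.0217, -0.0177, 0, 0, 0, 0], [-0.0268, -0.0256, 0, 0, 0, 0], [-0.0306, -0.0342, 0, 0, 0, 0]]'
python3 nudge.py '[[0, 0, 0, 0, 0, 0], [0, 0, 0, 0, 0, 0], [0, 0, 0, 0, 0, 0], [0, 0, 0, 0, 0, 0], [0, 0, 0, 0, 0, 0]]'
python3 nudge.py '[[0, 0, 0, 0, 0, 0], [0, 0, 0, 0, 0, 0], [0, 0, 0, 0, 0, 0], [0, 0, 0, 0, 0, 0], [0, 0, 0, 0, 0, 0]]'
python3 -c "
from h import *
st();print(jars(.116))"
```

```text
time_s: 30.35
ee_pos: [0.5428, 0.2484, 0.1462]
tool_rot: [0.428, 3.108, 0.005]
contact_force: [2.4, 2.7, 7.4]
finger_gap: 0.278
gripper_force: 60.0
time_s: 30.85
ee_pos: [0.502, 0.2275, 0.1462]
tool_rot: [0.429, 3.107, 0.004]
contact_force: [2.5, 0.6, 5.8]
finger_gap: 0.279
gripper_force: 59.9
time_s: 31.35
ee_pos: [0.4586, 0.2413, 0.1461]
tool_rot: [0.43, 3.107, 0.001]
contact_force: [2.3, -0.7, 8.3]
finger_gap: 0.278
gripper_force: 60.1
time_s: 31.85
ee_pos: [0.4373, 0.2821, 0.1461]
tool_rot: [0.43, 3.11, -0.001]
contact_force: [0.1, -2.9, 12.1]
finger_gap: 0.277
gripper_force: 60.5
time_s: 32.35
ee_pos: [0.4514, 0.3264, 0.1461]
tool_rot: [-0.429, -3.112, 0.001]
contact_force: [-2.0, -1.5, 12.1]
finger_gap: 0.276
gripper_force: 60.5
time_s: 32.85
ee_pos: [0.4921, 0.3472, 0.1462]
tool_rot: [-0.428, -3.111, 0.0]
contact_force: [-3.9, -1.4, 12.3]
finger_gap: 0.277
gripper_force: 60.5
time_s: 33.35
ee_pos: [0.5353, 0.3337, 0.1462]
tool_rot: [-0.426, -3.112, -0.003]
contact_force: [-1.5, 1.4, 10.2]
finger_gap: 0.274
gripper_force: 60.3
time_s: 33.85
ee_pos: [0.5569, 0.2931, 0.1463]
tool_rot: [0.426, 3.11, 0.006]
contact_force: [0.0, 3.0, 7.7]
finger_gap: 0.277
gripper_force: 60.0
time_s: 34.35
ee_pos: [0.5571, 0.2897, 0.1462]
tool_rot: [0.43, 3.11, -0.001]
contact_force: [-1.4, -1.2, 9.5]
finger_gap: 0.278
gripper_force: 60.1
time_s: 34.85
ee_pos: [0.5571, 0.2897, 0.1462]
tool_rot: [0.43, 3.11, -0.001]
contact_force: [0.8, -0.9, 9.4]
finger_gap: 0.275
gripper_force: 60.1
34.85 joints [-0.86  0.45  0.39  1.74 -0.2   0.99  0.91] pos [0.5571 0.2897 0.1462] axes [[-0.962, 0.271, 0.002], [0.271, 0.962, -0.001], [-0.002, -0.0, -1.0]]
[(array([229.3, 205.1]), array([0.5508, 0.0595, 0.116 ])), (array([135.3, 224. ]), array([0.4981, 0.2879, 0.116 ])), (array([227.2, 240.8]), array([0.4624, 0.0616, 0.116 ]))]
```

Three turns done and held at the mark. Releasing, rising and checking.

```bash
python3 nudge.py '[[0, 0, 0, 0, 0, 0], [0, 0, 0, 0, 0, 0], [0, 0, 0, 0, 0, 0], [0, 0, 0, 0, 0, 0]]' 0.7
python3 nudge.py '[[0, 0, -0.03, 0, 0, 0], [0, 0, -0.07, 0, 0, 0], [0, 0, -0.11, 0, 0, 0], [0, 0, -0.11, 0, 0, 0], [0, 0, -0.11, 0, 0, 0]]'
python3 -c "
from h import *
st();d=cam('wrist');cv2.imwrite('pics/w7.png',cv2.convertScaleAbs(d['img'],alpha=1.6))
print(to([.552,.060,.24],1.3))"
```

```text
time_s: 35.3
ee_pos: [0.5546, 0.2915, 0.1432]
tool_rot: [-0.427, -3.111, 0.003]
contact_force: [0.9, -0.7, -0.1]
finger_gap: 0.7
gripper_force: 0.0
time_s: 35.8
ee_pos: [0.5562, 0.2924, 0.2554]
tool_rot: [0.427, 3.111, 0.003]
contact_force: [0.5, 0.3, 0.4]
finger_gap: 0.701
gripper_force: 0.0
35.8 joints [-0.89  0.34  0.42  1.65 -0.15  1.19  0.87] pos [0.5562 0.2924 0.2554] axes [[-0.963, 0.269, 0.002], [0.269, 0.963, 0.001], [-0.001, 0.002, -1.0]]
[-0.0595, -0.2242, 0.0137, 'rz -0.002']
```

View pics/w7.png

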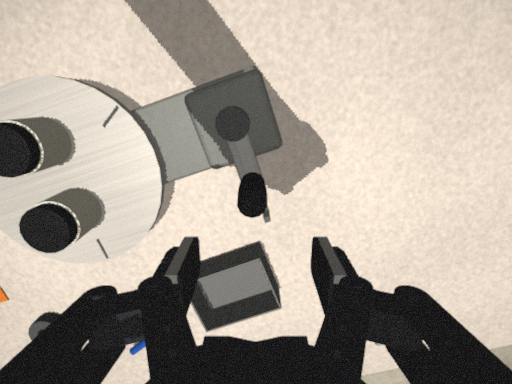

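The knob at (252,195) is within about 0.05 rad of the tooth at (267,217), and both jars stand. Fetching the first jar.

```bash
python3 nudge.py '[[-0.012, -0.045, 0, 0, 0, 0], [-0.024, -0.09, 0, 0, 0, 0], [-0.036, -0.135, 0, 0, 0, 0], [-0.048, -0.18, 0, 0, 0, 0], [-0.0595, -0.223, 0, 0, 0, 0]]' 1
python3 nudge.py '[[0, 0, 0, 0, 0, 0], [0, 0, 0, 0, 0, 0], [0, 0, 0, 0, 0, 0]]'
python3 -c "
from h import *
st();print(to([.552,.060,.063],1.3))"
```

```text
time_s: 36.35
ee_pos: [0.5508, 0.0591, 0.2518]
tool_rot: [-0.427, -3.108, 0.003]
contact_force: [0.9, -0.3, -0.3]
finger_gap: 1.001
gripper_force: 0.0
time_s: 36.65
ee_pos: [0.5519, 0.063, 0.2527]
tool_rot: [-0.423, -3.11, 0.001]
contact_force: [-0.4, 0.4, 0.5]
finger_gap: 0.998
gripper_force: 0.0
36.65 joints [-0.66  0.2   0.53  1.82 -0.11  1.15  1.21] pos [0.5519 0.063  0.2527] axes [[-0.964, 0.267, -0.003], [0.267, 0.964, 0.0], [0.003, -0.001, -1.0]]
[-0.0015, -0.0027, 0.1897, 'rz 0.000']
```

```bash
python3 nudge.py '[[0, -0.0015, 0.035, 0, 0, 0], [0, -0.0015, 0.07, 0, 0, 0], [0, -0.0015, 0.105, 0, 0, 0], [0, -0.0015, 0.125, 0, 0, 0], [0, -0.0015, 0.14, 0, 0, 0]]'
python3 nudge.py '[[0, 0, 0.015, 0, 0, 0], [0, 0, 0.03, 0, 0, 0], [0, 0, 0.042, 0, 0, 0], [0, 0, 0.049, 0, 0, 0], [0, 0, 0.049, 0, 0, 0]]'
python3 nudge.py '[[0, 0, 0, 0, 0, 0], [0, 0, 0, 0, 0, 0], [0, 0, 0, 0, 0, 0], [0, 0, 0, 0, 0, 0]]' 0
python3 nudge.py '[[0, 0, -0.01, 0, 0, 0], [0, 0, -0.03, 0, 0, 0], [0, 0, -0.06, 0, 0, 0], [0, 0, -0.085, 0, 0, 0], [0, 0, -0.085, 0, 0, 0]]'
python3 -c "
from h import *
st();print(to([.471,-.332,.148],1.3))"
```

```text
time_s: 37.15
ee_pos: [0.5507, 0.0624, 0.1114]
tool_rot: [-0.42, -3.109, 0.002]
contact_force: [-0.2, 0.7, -0.4]
finger_gap: 1.003
gripper_force: 0.0
time_s: 37.65
ee_pos: [0.5519, 0.0598, 0.0644]
tool_rot: [-0.427, -3.111, 0.001]
contact_force: [0.3, -0.3, 0.3]
finger_gap: 0.998
gripper_force: 0.0
time_s: 38.05
ee_pos: [0.5537, 0.0597, 0.0666]
tool_rot: [0.427, 3.11, 0.001]
contact_force: [-0.0, -0.7, 4.0]
finger_gap: 0.66
gripper_force: 64.3
time_s: 38.55
ee_pos: [0.5553, 0.0603, 0.1541]
tool_rot: [0.426, 3.105, 0.005]
contact_force: [0.7, 0.0, -1.9]
finger_gap: 0.657
gripper_force: 64.2
38.55 joints [-0.62  0.32  0.52  1.92 -0.19  0.95  1.28] pos [0.5553 0.0603 0.1541] axes [[-0.963, 0.27, 0.007], [0.27, 0.963, 0.002], [-0.007, 0.004, -1.0]]
[-0.0245, -0.4005, 0.0046, 'rz -0.002']
```

```bash
python3 nudge.py '[[-0.002, -0.025, 0, 0, 0, 0], [-0.005, -0.068, 0, 0, 0, 0], [-0.008, -0.112, 0, 0, 0, 0], [-0.011, -0.156, 0, 0, 0, 0], [-0.014, -0.2, 0, 0, 0, 0]]'
python3 nudge.py '[[-0.003, -0.044, 0, 0, 0, 0], [-0.006, -0.088, 0, 0, 0, 0], [-0.009, -0.132, 0, 0, 0, 0], [-0.012, -0.17, 0, 0, 0, 0], [-0.0135, -0.199, 0, 0, 0, 0]]'
python3 nudge.py '[[0, 0, 0, 0, 0, 0], [0, 0, 0.02, 0, 0, 0], [0, 0, 0.05, 0, 0, 0], [0, 0, 0.075, 0, 0, 0], [0, 0, 0.075, 0, 0, 0]]'
python3 -c "
from h import *
st();print(to([.471,-.332,.0216],1.3));d=cam('top')
print(jars(.116))"
```

```text
time_s: 39.05
ee_pos: [0.5103, -0.1374, 0.149]
tool_rot: [-0.426, -3.11, -0.0]
contact_force: [1.7, -0.4, -2.4]
finger_gap: 0.663
gripper_force: 64.1
time_s: 39.55
ee_pos: [0.4691, -0.3342, 0.149]
tool_rot: [-0.431, -3.11, 0.001]
contact_force: [-0.6, -0.3, -2.1]
finger_gap: 0.66
gripper_force: 64.2
time_s: 40.05
ee_pos: [0.4679, -0.3276, 0.0704]
tool_rot: [-0.424, -3.103, -0.007]
contact_force: [-0.8, 0.8, -1.4]
finger_gap: 0.656
gripper_force: 64.5
40.05 joints [ 0.05  0.5   0.6   1.92 -0.38  0.84  2.15] pos [ 0.4679 -0.3276  0.0704] axes [[-0.963, 0.268, -0.009], [0.268, 0.963, 0.006], [0.011, 0.003, -1.0]]
[-0.0047, -0.0036, 0.0487, 'rz -0.001']
[(array([227.3, 240.8]), array([0.4626, 0.0615, 0.116 ]))]
```

```bash
python3 nudge.py '[[0, 0, 0.018, 0, 0, 0], [0, 0, 0.033, 0, 0, 0], [0, 0, 0.042, 0, 0, 0], [0, 0, 0.046, 0, 0, 0], [0, 0, 0.046, 0, 0, 0]]'
python3 nudge.py '[[0, 0, 0.001, 0, 0, 0], [0, 0, 0.001, 0, 0, 0], [0, 0, 0.001, 0, 0, 0]]'
```

```text
time_s: 40.65
ee_pos: [0.4712, -0.3316, 0.0289]
tool_rot: [-0.427, -3.112, -0.0]
contact_force: [-0.1, 0.4, -1.8]
finger_gap: 0.661
gripper_force: 64.6
time_s: 40.95
ee_pos: [0.4718, -0.332, 0.0288]
tool_rot: [0.427, 3.112, -0.0]
contact_force: [-0.5, 0.4, -1.5]
finger_gap: 0.659
gripper_force: 64.6
```

```bash
python3 nudge.py '[[0, 0, 0.001, 0, 0, 0], [0, 0, 0.002, 0, 0, 0], [0, 0, 0.003, 0, 0, 0], [0, 0, 0.004, 0, 0, 0], [0, 0, 0.004, 0, 0, 0]]'
python3 nudge.py '[[0, 0, 0.001, 0, 0, 0], [0, 0, 0.002, 0, 0, 0], [0, 0, 0.0025, 0, 0, 0], [0, 0, 0.0025, 0, 0, 0]]'
```

```text
time_s: 41.45
ee_pos: [0.4713, -0.3316, 0.0241]
tool_rot: [-0.427, -3.112, -0.0]
contact_force: [-0.8, 1.1, -0.3]
finger_gap: 0.658
gripper_force: 64.6
time_s: 41.85
ee_pos: [0.4714, -0.3318, 0.0217]
tool_rot: [-0.427, -3.112, -0.0]
contact_force: [0.2, -0.5, -1.2]
finger_gap: 0.655
gripper_force: 64.8
```

```bash
python3 nudge.py '[[0, 0, 0.0005, 0, 0, 0], [0, 0, 0.001, 0, 0, 0], [0, 0, 0.001, 0, 0, 0]]'
```

```text
time_s: 42.15
ee_pos: [0.4715, -0.3318, 0.0216]
tool_rot: [0.427, 3.112, 0.001]
contact_force: [-1.7, 1.8, 3.8]
finger_gap: 0.657
gripper_force: 65.5
```

```bash
python3 nudge.py '[[0, 0, 0, 0, 0, 0], [0, 0, 0, 0, 0, 0], [0, 0, 0, 0, 0, 0], [0, 0, 0, 0, 0, 0]]' 1
python3 nudge.py '[[0, 0, -0.03, 0, 0, 0], [0, 0, -0.075, 0, 0, 0], [0, 0, -0.12, 0, 0, 0], [0, 0, -0.165, 0, 0, 0], [0, 0, -0.2, 0, 0, 0]]'
python3 nudge.py '[[0.012, 0.04, 0, 0, 0, 0], [0.024, 0.08, 0, 0, 0, 0], [0.036, 0.12, 0, 0, 0, 0], [0.048, 0.16, 0, 0, 0, 0], [0.06, 0.2, 0, 0, 0, 0]]'
python3 nudge.py '[[0.012, 0.04, 0, 0, 0, 0], [0.024, 0.08, 0, 0, 0, 0], [0.036, 0.12, 0, 0, 0, 0], [0.046, 0.155, 0, 0, 0, 0], [0.053, 0.175, 0, 0, 0, 0]]'
python3 nudge.py '[[0, 0, 0, 0, 0, 0], [0, 0, 0, 0, 0, 0], [0, 0, 0, 0, 0, 0]]'
python3 -c "
from h import *
st();print(to([.463,.060,.063],1.3));print(jars(.071),jars(.116))"
```

```text
time_s: 42.55
ee_pos: [0.4716, -0.3318, 0.0207]
tool_rot: [0.427, 3.112, -0.0]
contact_force: [-0.6, -0.3, -0.3]
finger_gap: 0.999
gripper_force: 0.0
time_s: 43.05
ee_pos: [0.4719, -0.3325, 0.2237]
tool_rot: [0.428, 3.109, -0.002]
contact_force: [0.4, -1.0, -0.0]
finger_gap: 1.003
gripper_force: 0.0
time_s: 43.55
ee_pos: [0.4672, -0.1215, 0.2209]
tool_rot: [0.428, 3.112, 0.001]
contact_force: [1.4, 0.8, -0.4]
finger_gap: 1.002
gripper_force: 0.0
time_s: 44.05
ee_pos: [0.4633, 0.0635, 0.2208]
tool_rot: [0.42, 3.113, 0.002]
contact_force: [0.5, 0.0, -0.4]
finger_gap: 0.999
gripper_force: 0.0
time_s: 44.35
ee_pos: [0.4637, 0.058, 0.2207]
tool_rot: [-0.431, -3.112, 0.001]
contact_force: [-0.3, -0.2, -0.6]
finger_gap: 0.998
gripper_force: 0.0
44.35 joints [-0.63  0.03  0.43  2.05 -0.02  1.06  1.1 ] pos [0.4637 0.058  0.2207] axes [[-0.962, 0.272, -0.0], [0.272, 0.962, -0.001], [-0.0, -0.001, -1.0]]
[0.0012, 0.0018, 0.1577, 'rz -0.005']
[(array([380.1, 242.7]), array([ 0.4697, -0.3276,  0.071 ]))] [(array([380. , 242.6]), array([ 0.467 , -0.3146,  0.116 ]))]
```

Run:
```python
from h import *
w=cam("wrist"); cv2.imwrite("pics/w8.png",cv2.resize(cv2.convertScaleAbs(w["img"],alpha=1.6),None,fx=.8,fy=.8)); print(proj(w,[.463,.06,.116])*.8)
```

```text
[205.34893886 150.67625679]
```

View pics/w8.png

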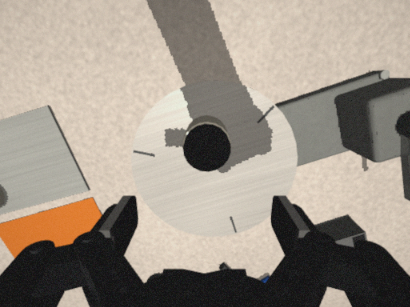

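The last jar's cap is at (207,147), within 4 px of where it should be. Descending and gripping.

```bash
python3 nudge.py '[[0.001, 0.001, 0.03, 0, 0, 0], [0.001, 0.001, 0.06, 0, 0, 0], [0.001, 0.001, 0.085, 0, 0, 0], [0.001, 0.001, 0.1, 0, 0, 0], [0.001, 0.001, 0.11, 0, 0, 0]]'
python3 nudge.py '[[0, 0, 0.015, 0, 0, 0], [0, 0, 0.03, 0, 0, 0], [0, 0, 0.04, 0, 0, 0], [0, 0, 0.047, 0, 0, 0], [0, 0, 0.047, 0, 0, 0]]'
python3 nudge.py '[[0, 0, 0, 0, 0, 0], [0, 0, 0, 0, 0, 0], [0, 0, 0, 0, 0, 0], [0, 0, 0, 0, 0, 0]]' 0
python3 nudge.py '[[0, 0, -0.01, 0, 0, 0], [0, 0, -0.03, 0, 0, 0], [0, 0, -0.06, 0, 0, 0], [0, 0, -0.085, 0, 0, 0], [0, 0, -0.085, 0, 0, 0]]'
python3 -c "
from h import *
st();print(to([.401,-.202,.148],1.3))"
```

```text
time_s: 45.0
ee_pos: [0.4622, 0.0599, 0.1094]
tool_rot: [-0.429, -3.11, 0.002]
contact_force: [-0.0, 0.5, 0.5]
finger_gap: 0.999
gripper_force: 0.0
time_s: 45.5
ee_pos: [0.4625, 0.0607, 0.0632]
tool_rot: [-0.428, -3.111, 0.001]
contact_force: [-0.7, -0.1, 0.1]
finger_gap: 1.0
gripper_force: 0.0
time_s: 45.9
ee_pos: [0.4637, 0.0611, 0.0649]
tool_rot: [0.427, 3.111, 0.001]
contact_force: [-2.0, -0.2, 6.2]
finger_gap: 0.659
gripper_force: 63.4
time_s: 46.4
ee_pos: [0.466, 0.0616, 0.1524]
tool_rot: [0.426, 3.105, 0.006]
contact_force: [2.1, -0.0, -2.5]
finger_gap: 0.662
gripper_force: 64.5
46.4 joints [-0.62  0.13  0.43  2.12 -0.07  0.9   1.15] pos [0.466  0.0616 0.1524] axes [[-0.963, 0.27, 0.008], [0.27, 0.963, 0.003], [-0.007, 0.005, -1.0]]
[-0.0084, -0.2714, 0.0031, 'rz -0.002']
```

```bash
python3 nudge.py '[[-0.001, -0.025, 0, 0, 0, 0], [-0.003, -0.065, 0, 0, 0, 0], [-0.0045, -0.105, 0, 0, 0, 0], [-0.006, -0.145, 0, 0, 0, 0], [-0.008, -0.185, 0, 0, 0, 0]]'
python3 nudge.py '[[-0.002, -0.04, 0, 0, 0, 0], [-0.003, -0.07, 0, 0, 0, 0], [-0.0035, -0.085, 0, 0, 0, 0], [-0.0035, -0.085, 0, 0, 0, 0]]'
python3 nudge.py '[[0, 0, 0, 0, 0, 0], [0, 0, 0.02, 0, 0, 0], [0, 0, 0.05, 0, 0, 0], [0, 0, 0.075, 0, 0, 0], [0, 0, 0.075, 0, 0, 0]]'
python3 nudge.py '[[0, 0, 0.015, 0, 0, 0], [0, 0, 0.028, 0, 0, 0], [0, 0, 0.038, 0, 0, 0], [0, 0, 0.042, 0, 0, 0], [0, 0, 0.042, 0, 0, 0]]'
python3 -c "
from h import *
st();print(to([.401,-.202,.0199],1.3))"
```

```text
time_s: 46.9
ee_pos: [0.4191, -0.1204, 0.1478]
tool_rot: [-0.426, -3.111, -0.0]
contact_force: [0.9, -0.3, -1.8]
finger_gap: 0.66
gripper_force: 64.4
time_s: 47.3
ee_pos: [0.3993, -0.2044, 0.148]
tool_rot: [-0.436, -3.11, 0.001]
contact_force: [-1.0, 0.3, -2.7]
finger_gap: 0.656
gripper_force: 64.5
time_s: 47.8
ee_pos: [0.3984, -0.1987, 0.0705]
tool_rot: [-0.42, -3.104, -0.002]
contact_force: [-0.3, -0.2, -2.7]
finger_gap: 0.662
gripper_force: 65.2
time_s: 48.3
ee_pos: [0.401, -0.2018, 0.0315]
tool_rot: [-0.427, -3.111, -0.0]
contact_force: [-0.9, 1.2, -2.0]
finger_gap: 0.659
gripper_force: 65.3
48.3 joints [-0.15  0.37  0.59  2.23 -0.34  0.63  1.98] pos [ 0.401  -0.2018  0.0315] axes [[-0.963, 0.269, -0.001], [0.269, 0.963, 0.0], [0.001, 0.0, -1.0]]
[-0.0, -0.0002, 0.0116, 'rz -0.002']
```

```bash
python3 nudge.py '[[0, 0, 0.003, 0, 0, 0], [0, 0, 0.006, 0, 0, 0], [0, 0, 0.008, 0, 0, 0], [0, 0, 0.009, 0, 0, 0], [0, 0, 0.009, 0, 0, 0]]'
python3 nudge.py '[[0, 0, 0.001, 0, 0, 0], [0, 0, 0.002, 0, 0, 0], [0, 0, 0.002, 0, 0, 0]]'
```

```text
time_s: 48.8
ee_pos: [0.4012, -0.2021, 0.0227]
tool_rot: [-0.427, -3.112, -0.0]
contact_force: [-0.3, -0.1, -3.5]
finger_gap: 0.659
gripper_force: 65.3
time_s: 49.1
ee_pos: [0.4012, -0.202, 0.0207]
tool_rot: [-0.427, -3.112, 0.0]
contact_force: [0.0, 0.2, -2.7]
finger_gap: 0.662
gripper_force: 65.3
```

```bash
python3 nudge.py '[[0, 0, 0.0005, 0, 0, 0], [0, 0, 0.001, 0, 0, 0], [0, 0, 0.001, 0, 0, 0]]'
```

```text
time_s: 49.4
ee_pos: [0.4013, -0.2021, 0.02]
tool_rot: [-0.427, -3.112, -0.0]
contact_force: [-1.0, 0.6, 0.4]
finger_gap: 0.657
gripper_force: 65.7
```

Touching (force rose by 3 N). Releasing, rising and backing away.

```bash
python3 nudge.py '[[0, 0, 0.0003, 0, 0, 0], [0, 0, 0.0003, 0, 0, 0], [0, 0, 0.0003, 0, 0, 0], [0, 0, 0.0003, 0, 0, 0], [0, 0, 0.0003, 0, 0, 0]]' 1
python3 nudge.py '[[0, 0, -0.03, 0, 0, 0], [0, 0, -0.075, 0, 0, 0], [0, 0, -0.12, 0, 0, 0], [0, 0, -0.165, 0, 0, 0], [0, 0, -0.2, 0, 0, 0]]'
python3 nudge.py '[[0.01, 0.045, 0, 0, 0, 0], [0.01, 0.09, 0, 0, 0, 0], [0.01, 0.135, 0, 0, 0, 0], [0.01, 0.18, 0, 0, 0, 0], [0.01, 0.2, 0, 0, 0, 0]]'
python3 nudge.py '[[0, 0, 0, 0, 0, 0], [0, 0, 0, 0, 0, 0], [0, 0, 0, 0, 0, 0], [0, 0, 0, 0, 0, 0]]'
python3 - <<'E'
from h import *
st(); print(jars(.071)); a=cam("top")["img"]; b=cam("scene")["img"]
cv2.imwrite("pics/fin.png",cv2.convertScaleAbs(cv2.resize(np.vstack([a[100:300,80:400],b[140:340,90:410]]),None,fx=1.45,fy=1.45),alpha=1.4))
E
```

```text
time_s: 49.9
ee_pos: [0.4014, -0.2021, 0.0195]
tool_rot: [0.427, 3.112, -0.0]
contact_force: [0.2, 0.1, 0.3]
finger_gap: 1.001
gripper_force: 0.0
time_s: 50.4
ee_pos: [0.4017, -0.2026, 0.2221]
tool_rot: [0.428, 3.11, 0.0]
contact_force: [0.7, 0.1, -0.3]
finger_gap: 0.997
gripper_force: 0.0
time_s: 50.9
ee_pos: [0.4461, -0.002, 0.2196]
tool_rot: [0.418, 3.113, 0.002]
contact_force: [1.5, -0.5, 0.8]
finger_gap: 0.997
gripper_force: 0.0
time_s: 51.3
ee_pos: [0.4451, -0.0085, 0.2194]
tool_rot: [-0.432, -3.111, 0.0]
contact_force: [0.4, -0.1, 0.0]
finger_gap: 1.001
gripper_force: 0.0
51.3 joints [-0.55 -0.02  0.48  2.1   0.01  1.06  1.22] pos [ 0.4451 -0.0085  0.2194] axes [[-0.962, 0.273, -0.0], [0.273, 0.962, -0.0], [0.0, -0.0, -1.0]]
[(array([380.1, 242.7]), array([ 0.4697, -0.3276,  0.071 ])), (array([330.1, 268.9]), array([ 0.4006, -0.1989,  0.071 ]))]
```

View pics/fin.png

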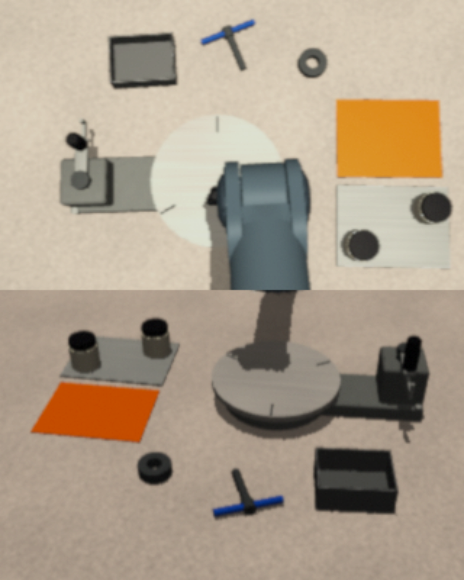

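Both jars stand upright on the plate (top-view caps in the crop at (434,207) and (361,245)). The crank points at the mark and the bystanders are untouched. Handing in.

```bash
python3 -c "
from station import ctrl
print(ctrl.finish_job())"
```

```text
the job is handed in; nothing more can be done
None
```

The job is handed in (no verdict came back): both jars stand upright and released on the steel plate, the crank is three turns past its mark, and the chuck key, collar and tub show no sign of having moved.

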